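# Refit the hob knob and hold it pressed in

## Robot

A 7-joint arm with a two-finger parallel gripper is mounted at the origin on the work surface. World frame = base frame: x ahead of the robot, y to its left, z up, the work surface at z = 0. Lengths are in m, angles in rad, forces in N, time in s.
With the tool pointing down it reaches from about 0.4 to 0.85 m from the base axis. Payload 10.4 kg.
Tool frame: the origin (TCP) lies at the very end of the fingers, on their centre line; the grasp point (between the pads) lies 19 mm behind it; z points along the fingers, y is the direction in which the jaws open and shut (so a half turn about z gives the same grasp; the last joint's range is limited). The gripper opens to 85 mm and grips with 20 to 120 N. Pads are 22 mm wide; open, the fingers measure 114 mm over their backs; the gripper's body (76 mm by 85 mm) begins 54 mm behind the grasp point. The pads swing forward as they close: fully open they stand 13 mm farther back than shut.
Start: joints at [1.31, 0.332, -0.065, 1.46, 0.022, 1.35, -0.088], TCP at [0.147, -0.607, 0.231] pointing down, gripper open.
Joint ranges: [-2.6, 2.6], [-0.5, 2.12], [-1.47, 1.34], [0.16, 2.42], [-1.27, 4.41], [0.06, 2.06], [-2.6, 2.6]. Speed limits (rad/s): [2.22, 2.22, 2.79, 2.79, 3.14, 3.14, 3.14].

## Interface

Orientations are given as a unit quaternion [x, y, z, w].
In Python, from workcell import get_obs, camera, camera_info, hand_in gives the robot as it stands.
- The arm moves only by the tool move_arm, never from a script. Its argument "moves" is a list of rows, each a list of 3 entries, a list of its own where there are three numbers: the shift along the tool's x, y, z in units of 25 mm (1.0 is 25 mm), then the turn, a rotation vector about the tool's x, y, z in degrees, then the opening, from 0 (shut) to 1 (fully open). A call has 1 to 5 rows; each row shifts and turns the commanded pose from where the row before left it, along the tool's axes as they then stand; what a row does not reach is not made up. A row lasts 1/8 s, in which the tool goes at most 62.5 mm and 10.7 degrees, less where a joint would pass 70% of its speed; a pose out of reach is approached as far as the arm can. A call is refused whole if a number of a shift passes 1 or a number of a turn 10.7, either way. A call with a gripper value outside its range is refused whole. The fingers move at their own pace and stop on an object; "squeeze" is the grip in N (left out, the last holds). Time passes only in rows, so rows that do not move let the fingers close. It gives the time, the measured TCP pose, the force and the opening at its end, in the units of the state.
- get_obs(): the state, without advancing time (a new reading comes with each control period).
- camera(name): name is "scene" or "top" or "wrist"; returns the picture (480x640x3 uint8, red, green, blue); there is no depth.
- camera_info(name): a dict with "fx", "fy", "cx", "cy" (pixels), "origin" and "rotation" of the camera in the world. Camera axes: x right, y down, z forward; pixel columns grow to the right and rows downward; lengths in m; the calibration is good to about 2 mm. A picture is of the moment at which its call begins: read the wrist's pose just before it. camera_info takes no time and is no camera call; for the wrist camera it gives the pose at the moment of the call.
- hand_in(): hands the job in, once; it reports no verdict.
The state is a dict: "clock": time; "joint_pos": joint angles; "joint_velocities": joint speeds; "tau": joint torques, N m; "position": TCP position; "ee_rot": TCP orientation; "ft_force": force on the tool from outside, world axes, zero at the start; "torque": the same for the moment, N m; "grip_width": opening from 0.0 (shut) to 1.0 (fully open).
Only numpy, scipy, OpenCV 4.12 (cv2) and the standard library are available. Lean on these libraries where they do the work, as an engineer would, in place of code of your own. Each camera call takes 0.05 s, during which the arm holds its last target. There are 200 camera calls.

## Task

The control knob of the little gas hob was taken off for cleaning and lies face down on the shelf. Turn it face up, fit it on the hob's D-shaped valve shaft with its pointer at the off stroke so that it slides all the way home, then push it right down against the valve spring and finish like that, still holding the knob pressed down. Leave the mate, bombilla, jar, dish and spoon where they are.

Things in the scene. Friction and masses are not known exactly. Their poses are not given: they have to be found in the camera images.
- knob: Loose copper-toned eight-sided hob knob, 42 mm across flats (sides 17.4 mm wide), 24 mm high, about 70 g. Origin: centre of its open underside; z runs from there to the face, so z starts pointing down, face on the shelf, hollow side up. The sides look along x and every 45 deg from it; x is the side of the white pointer line (over face, side and lower rim). Wall 4 mm. Bore: see bore_end.
- bore_end (a point): Centre of the closed end of the knob's D-shaped bore, on the knob's axis 17 mm from the underside; axes as knob. The bore, in a white boss in the hollow underside, is 16 mm deep from a mouth 1 mm inside the underside; radius 5.6 mm, with its flat 3.0 mm from the axis on the +x (pointer) side.
- pointer (a point): Outer end of the white pointer line, at the edge of the knob's face: 21 mm from the knob's axis along knob x, 24 mm from the underside; axes as knob.
- hob: Fixed one-burner gas hob, 300 (x) by 360 (y) mm, black deck 60 mm above the shelf; origin on the shelf under its centre, x away from its front. Shaft at x -45, y -135 mm. White off stroke on the deck 35 to 51 mm from the shaft towards +x; round dots are other marks. The pan support, 215 mm square about x 0, y 45 mm, reaches 39 mm above the deck.
- shaft_tip (a point): Centre of the top of the upright aluminium valve shaft, 24 mm above the deck when up; sinks with the shaft. z up, x as the hob's x. Diameter 10 mm, one flat 2.5 mm from the axis on the +x side (towards the off stroke); tip slightly reduced for 1.8 mm. It does not turn. Knob home: shaft_tip meets bore_end, knob x along hob x, knob underside 7 mm above the deck.
- valve_stem (a joint): How far the valve shaft is pressed down, in m: 0 up, 0.005 at its stop. Spring: about 6 N to start it, 12 N at the stop; it springs back up when let go.
- mate: Loose matte black steel mate cup, 86 mm wide, 95 mm high; origin under its centre.
- bombilla: Loose copper-toned bombilla lying on the shelf, 187 mm long along its x, at most 20 mm wide, 8 mm high; origin near mid-length at its underside.
- jar: Loose frosted glass jar with hinged clamp lid, 100 mm wide (wire clamp to 62 mm from the axis on its -x side), 136 mm high; origin under its centre.
- dish: Loose cream ceramic dish, 110 mm wide, 22 mm high; origin under its centre.
- spoon: Loose wooden spoon lying along its x, 240 mm long, low.

How it is judged:
By the outcome, as a careful person would: the job done as asked, in the order asked, and still so for the second after the job is handed in, while the arm keeps its last pose, push and grip.
It also fails if it takes over 72 s, if anything falls off the work surface, if the arm or the gripper's body presses on something with over 40 N, if the wrist force passes 120 N, or if a joint passes its speed limit or range.

## Working session

There is one attempt and no reset: what is moved stays moved. The work goes in short steps, Python scripts to look and compute and a tool call to move; the robot and the scene stay as the last step left them, time stands still between calls to the robot, and variables do not carry over. Pictures are saved under pics/ and viewed, about 8 in all and at most 12, crops included, and the job is handed in when it is done.

Besides the shell and the picture viewer there is one more tool, called after ">>>" by a JSON object that holds its "api" and its "payload". move_arm: Moves the arm, as the interface text tells. Its arguments: {"type":"object","properties":{"moves":{"type":"array","items":{"type":"array"}},"squeeze":{"type":"number"}},"required":["moves"]}

```bash
mkdir -p pics; ls
python3 - <<'E'
from workcell import *
import cv2
for n in ["scene","top"]:
    cv2.imwrite(f"pics/{n}0.png",camera(n)[:,:,::-1]); i=camera_info(n); print(n,i)
o=get_obs(); print({k:o[k] for k in("clock","position","ee_rot","ft_force","grip_width")})
E
```

```text
pics
scene {'fx': 447.14922986096974, 'fy': 447.14922986096974, 'cx': 324.0222512765863, 'cy': 230.1306409728854, 'origin': array([ 1.12966846, -0.15219445,  0.98651616]), 'rotation': array([ 0.73142205,  0.62706401, -0.17915128, -0.19929206])}
top {'fx': 472.8388636063965, 'fy': 472.8388636063965, 'cx': 320.91000986870125, 'cy': 235.69285527462245, 'origin': array([ 0.39334555, -0.06245291,  1.0536468 ]), 'rotation': array([ 0.71516469, -0.69212345,  0.0778509 , -0.05868416])}
{'clock': 0.1, 'position': array([ 0.14708991, -0.60709402,  0.2305934 ]), 'ee_rot': array([ 9.92943364e-01,  1.18587728e-01, -1.19641419e-04, -6.41868374e-04]), 'ft_force': array([ 0.35069342, -0.83081691,  0.74452288]), 'grip_width': 1.000242649741474}
```

View pics/scene0.png

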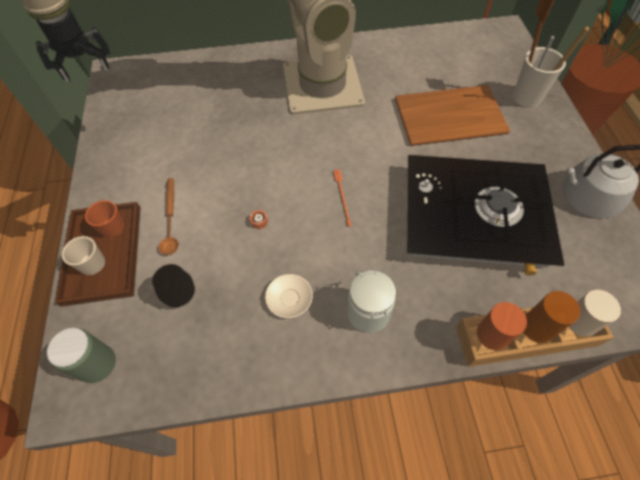

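View pics/top0.png

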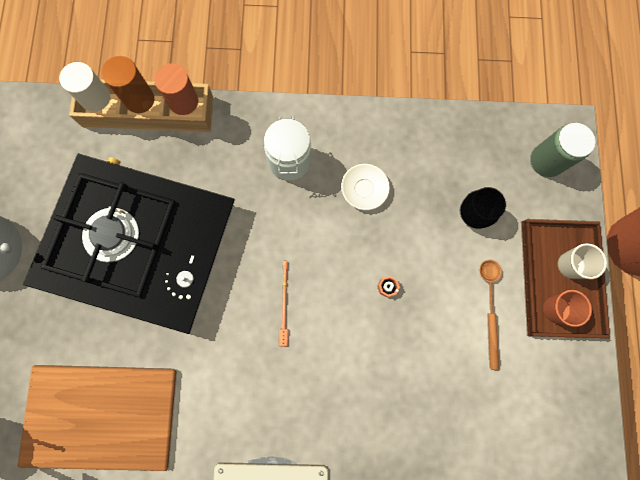

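The top view shows the knob at (388,287), hollow side up, the shaft at (185,278) and the off stroke at (192,259). I'll measure both and make an enlarged crop.

```bash
cat > h.py <<'E'
import numpy as np, cv2
from workcell import *
from scipy.spatial.transform import Rotation as R
def ray(info,u,v):
    d=R.from_quat(info["rotation"]).apply([(u-info["cx"])/info["fx"],(v-info["cy"])/info["fy"],1.0]) if np.size(info["rotation"])==4 else info["rotation"]@np.array([(u-info["cx"])/info["fx"],(v-info["cy"])/info["fy"],1.0])
    return np.array(info["origin"]),d
def onplane(info,u,v,z):
    o,d=ray(info,u,v); return o+d*(z-o[2])/d[2]
def blobs(mask,amin=8):
    n,l,s,c=cv2.connectedComponentsWithStats(mask.astype(np.uint8)); return [(int(s[i,4]),c[i].round(2),(l==i)) for i in range(1,n) if s[i,4]>=amin]
E
python3 - <<'E'
from h import *
im=cv2.imread("pics/top0.png"); i=camera_info("top")
print("knob c",onplane(i,388.5,287.5,.024))
hsv=cv2.cvtColor(im,cv2.COLOR_BGR2HSV)
w=(hsv[...,2]>150)&(hsv[...,1]<60)
r=np.zeros_like(w); r[245:305,155:205]=1
for a,c,m in blobs(w&r,1): print(a,c,onplane(i,*c,.060)[:2])
# deck corners
dark=((hsv[...,2]<60)).astype(np.uint8); dark[:, 260:]=0; dark[:140]=0; dark[340:]=0;dark[:,:22]=0
cs,_=cv2.findContours(dark,0,2); c=max(cs,key=cv2.contourArea); b=cv2.minAreaRect(c); print(b)
for p in cv2.boxPoints(b): print(p,onplane(i,*p,.06)[:2])
a=cv2.resize(im[262:312,363:413],(500,500),interpolation=cv2.INTER_CUBIC);d=cv2.resize(im[245:305,155:215],(300,300),interpolation=cv2.INTER_CUBIC)
o=np.zeros((500,800,3),np.uint8);o[:,:500]=a;o[:300,500:]=d;cv2.imwrite("pics/crop1.png",o)
E
```

```text
knob c [ 0.48558987 -0.23839706  0.024     ]
24 [191.08 259.21] [0.52826504 0.18502368]
191 [183.93 278.25] [0.48775213 0.19653016]
5 [167.2 273.4] [0.49673128 0.23203076]
7 [166. 281.] [0.48081174 0.23305127]
8 [168.12 288.12] [0.46620341 0.22733128]
11 [173.18 293.82] [0.45478635 0.21587154]
14 [180.21 296.64] [0.44944977 0.20092947]
16 [188.  296.5] [0.4502461  0.18495524]
((128.48361206054688, 241.68032836914062), (178.22991943359375, 142.0796661376953), 16.50436019897461)
[ 22.858772 284.47665 ] [0.46408879 0.52446148]
[ 63.22194 148.25096] [0.76285597 0.48205912]
[234.10846 198.884  ] [0.66279254 0.10354189]
[193.74529 335.10968] [0.37244267 0.16680086]
```

View pics/crop1.png

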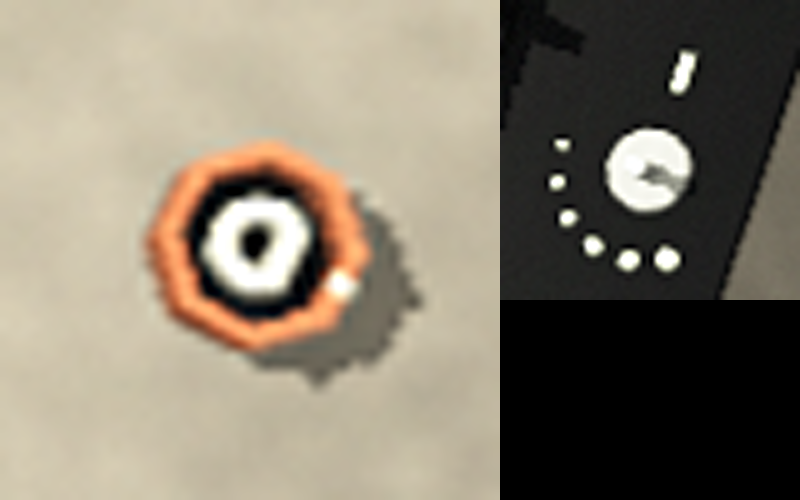

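The crop shows the knob ring centred at about (388.7,286.5) and the white pointer mark on the rim at about (397,290.5). Next I move above the knob and take a wrist view.

```bash
cat >> h.py <<'E'
def pose():
    o=get_obs(); return np.array(o["position"]),R.from_quat(o["ee_rot"])
def tool(az,lean):
    "tool x towards azimuth az, leaned by lean deg about tool y (+ = pointing to az)"
    a=np.radians(az); x=np.array([np.cos(a),np.sin(a),0]); z=np.array([0,0,-1.]); 
    return R.from_matrix(np.c_[x,np.cross(z,x),z])*R.from_euler("y",lean,degrees=True)
def togo(p,r,p0=None,r0=None):
    if p0 is None: p0,r0=pose()
    rv=np.degrees((r0.inv()*r).as_rotvec()); s=r0.inv().apply(p-p0)/.025
    print("shift total (units, now-axes)",s.round(2),"turn",rv.round(2))
E
python3 - <<'E'
from h import *
i=camera_info("top")
c=onplane(i,388.7,286.5,.024);p=onplane(i,397.1,290.5,.024);d=p-c;print(c,p,np.degrees(np.arctan2(d[1],d[0])),np.linalg.norm(d))
togo(np.array([.44,-.24,.2]),tool(19.5,0))
w=camera_info("wrist");P,r=pose();print("cam in tool",r.inv().apply(w["origin"]-P),(r.inv()*R.from_quat(w["rotation"])).as_rotvec(degrees=True),w["fx"])
E
```

```text
[ 0.48778325 -0.23883064  0.024     ] [ 0.47966922 -0.25724974  0.024     ] -113.77457684930887 0.020127112877550802
shift total (units, now-axes) [ 14.85 -11.51   1.24] turn [-0.07  0.   -5.88]
cam in tool [ 0.07568784 -0.00051342 -0.14365913] [-13.63773815 -13.62738272  89.22036871] 352.70300659635245
```

>>> {"api": "move_arm", "payload": {"moves": [[[1,-0.8,0],[0,0,-5.9],1],[[1,-1,0],[0,0,0],1],[[1,-1,0],[0,0,0],1],[[1,-1,0],[0,0,0],1],[[1,-1,0],[0,0,0],1]]}}

```text
clock: 0.72
position: [0.228, -0.4531, 0.231]
ee_rot: [0.986, 0.17, -0.0, -0.0]
ft_force: [-0.1, -0.5, 0.2]
grip_width: 1.001
```

>>> {"api": "move_arm", "payload": {"moves": [[[1,-0.9,0.2],[0,0,0],1],[[1,-0.9,0.2],[0,0,0],1],[[1,-0.9,0.2],[0,0,0],1],[[1,-0.9,0.2],[0,0,0],1],[[1,-0.9,0.2],[0,0,0],1]]}}

```text
clock: 1.35
position: [0.3081, -0.3055, 0.2059]
ee_rot: [0.986, 0.17, -0.0, -0.0]
ft_force: [0.4, 0.2, -0.0]
grip_width: 1.0
```

Run:
```python
from h import *
togo(np.array([.44,-.24,.2]),tool(19.5,0))
print(get_obs()["clock"],get_obs()["joint_pos"].round(2))
```

```text
shift total (units, now-axes) [ 5.85 -0.71  0.24] turn [-0.01  0.01  0.02]
1.35 [ 1.03 -0.06 -0.34  1.95 -0.02  1.24 -0.53]
```

>>> {"api": "move_arm", "payload": {"moves": [[[1,-0.2,0.1],[0,0,0],1],[[1,-0.2,0.1],[0,0,0],1],[[1,-0.2,0],[0,0,0],1],[[1,-0.1,0],[0,0,0],1],[[1,0,0],[0,0,0],1]]}}

```text
clock: 1.98
position: [0.4203, -0.2478, 0.2011]
ee_rot: [0.986, 0.17, -0.0, -0.0]
ft_force: [-0.4, -0.0, 0.4]
grip_width: 0.997
```

>>> {"api": "move_arm", "payload": {"moves": [[[0.8,0,0],[0,0,0],1],[[0,0,0],[0,0,0],1]]}}

```text
clock: 2.22
position: [0.4393, -0.2407, 0.2009]
ee_rot: [0.985, 0.171, -0.0, -0.001]
ft_force: [0.4, -0.1, 1.2]
grip_width: 1.0
```

Run:
```python
from h import *
w=camera_info("wrist");im=camera("wrist");P,r=pose();print(P)
np.savez("w1.npz",**w);cv2.imwrite("pics/w1.png",im[:,:,::-1])
print(w)
```

```text
[ 0.43846257 -0.24143792  0.20091607]
{'fx': 352.70300659635245, 'fy': 352.70300659635245, 'cx': 320.84266619074765, 'cy': 243.40795345368855, 'origin': array([ 0.51047661, -0.2148642 ,  0.34456202]), 'rotation': array([ 0.80817492, -0.56926042, -0.0873402 ,  0.12315663])}
```

View pics/w1.png

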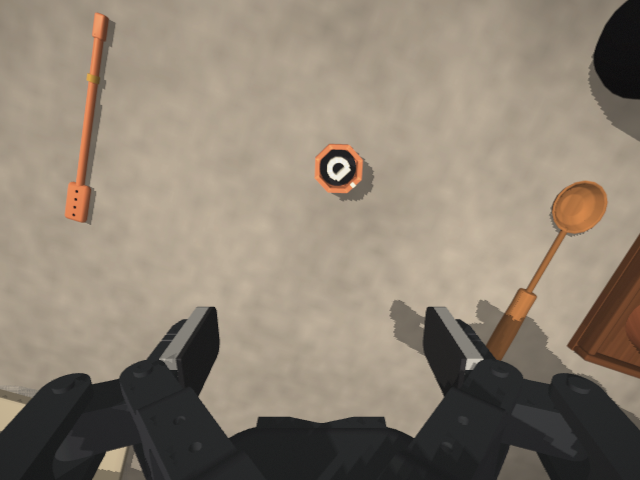

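The wrist view shows the knob at (339,168) with its flats roughly facing the jaws. I'll measure the octagon and the pointer mark.

```bash
cat >> h.py <<'E'
def load(f): return dict(np.load(f))
def copper(im,box):
    h=cv2.cvtColor(im,cv2.COLOR_BGR2HSV); m=((h[...,0]<18)&(h[...,1]>110)&(h[...,2]>90))
    k=np.zeros_like(m); x0,y0,x1,y1=box; k[y0:y1,x0:x1]=1
    return m&k,h
E
python3 - <<'E'
from h import *
im=cv2.imread("pics/w1.png");w=load("w1.npz")
m,h=copper(im,(300,130,380,210))
cs,_=cv2.findContours(m.astype(np.uint8),0,2);c=max(cs,key=cv2.contourArea);hull=cv2.convexHull(c)[:,0].astype(float)
g=np.array([onplane(w,*p,.024)[:2] for p in hull])*1000
(cx,cy),r=cv2.minEnclosingCircle(g.astype(np.float32));print("center",cx,cy,r)
wid=[(a,np.ptp(g@[np.cos(np.radians(a)),np.sin(np.radians(a))])) for a in np.arange(0,180,1)]
s=[(a,np.mean([wid[(a+45*k)%180][1] for k in range(4)])) for a in range(45)];print(sorted(s,key=lambda t:t[1])[:4])
wh=(h[...,1]<60)&(h[...,2]>150);wh[:130]=0;wh[210:]=0;wh[:,:300]=0;wh[:,380:]=0
for a,c,_ in blobs(wh,2):
    p=onplane(w,*c,.024)*1000;print(a,c,p[:2],np.degrees(np.arctan2(p[1]-cy,p[0]-cx)))
cv2.imwrite("pics/w1c.png",cv2.resize(im[140:200,310:370],(480,480),interpolation=cv2.INTER_CUBIC))
E
```

```text
center 487.039794921875 -239.25747680664062 22.722782135009766
[(19, np.float64(42.3498539879577)), (20, np.float64(42.362426133546016)), (18, np.float64(42.499661444377075)), (21, np.float64(42.554873171113286))]
3783 [337.08 167.79] [ 487.42610194 -238.1676028 ] 70.48307346315364
331 [337.65 168.04] [ 487.39209297 -238.72324638] 56.597160809025695
18 [352.67 184.72] [ 478.0784051  -256.71340997] -117.17470100601814
```

Run:
```python
from h import *
r=tool(19.5,60);u=np.array([np.cos(np.radians(19.5)),np.sin(np.radians(19.5)),0])
T=np.array([.487,-.239,0])+.010*u+[0,0,.0115];P=T-.08*r.apply([0,0,1]);print(T,P)
togo(P,r);
```

```text
[ 0.49642641 -0.23566193  0.0115    ] [ 0.4311183  -0.25878875  0.0515    ]
shift total (units, now-axes) [-0.51  0.56  5.98] turn [-8.000e-02  6.003e+01  5.000e-02]
```

>>> {"api": "move_arm", "payload": {"moves": [[[0,0,0],[0,10,0],1],[[0,0,0],[0,10,0],1],[[0,0,0],[0,10,0],1],[[0,0,0],[0,10,0],1],[[0,0,0],[0,10,0],1]]}}

```text
clock: 2.9
position: [0.4376, -0.2432, 0.2022]
ee_rot: [0.893, 0.153, 0.418, -0.069]
ft_force: [0.7, 1.0, -1.8]
grip_width: 1.0
```

>>> {"api": "move_arm", "payload": {"moves": [[[0,0,0],[0,10,0],1],[[0,0,0],[0,0,0],1]]}}

```text
clock: 3.15
position: [0.4356, -0.2416, 0.1958]
ee_rot: [0.876, 0.148, 0.452, -0.082]
ft_force: [0.2, 0.0, -0.5]
grip_width: 0.998
```

Run:
```python
from h import *
r=tool(19.5,60)
P=np.array([.4311,-.2588,.0515]);togo(P,r);print(get_obs()["joint_pos"].round(2),pose()[0])
```

```text
shift total (units, now-axes) [-4.93  0.65  3.01] turn [-0.35  5.33 -0.47]
[ 1.35  0.02 -0.37  2.25 -1.18  1.02  0.49] [ 0.4355886  -0.2416195   0.19580427]
```

Run:
```python
from h import *
r=tool(19.5,50);u=np.array([np.cos(np.radians(19.5)),np.sin(np.radians(19.5)),0])
T=np.array([.487,-.239,0])+.009*u+[0,0,.0105];P=T-.075*r.apply([0,0,1]);print(T,P);togo(P,r)
p,q=pose();togo(P,r,p,r)
```

```text
[ 0.49548377 -0.23599574  0.0105    ] [ 0.44132588 -0.25517405  0.05870907]
shift total (units, now-axes) [-4.45  0.64  3.2 ] turn [-0.39 -4.67 -0.44]
shift total (units, now-axes) [-4.18  0.59  3.55] turn [0. 0. 0.]
```

>>> {"api": "move_arm", "payload": {"moves": [[[0,0,0],[-0.4,-4.7,-0.4],1],[[-0.9,0.15,0.8],[0,0,0],1],[[-0.9,0.15,0.8],[0,0,0],1],[[-0.9,0.15,0.7],[0,0,0],1],[[-0.9,0.15,0.7],[0,0,0],1]]}}

```text
clock: 3.78
position: [0.4437, -0.2543, 0.0798]
ee_rot: [0.893, 0.158, 0.416, -0.071]
ft_force: [0.4, -0.7, 0.2]
grip_width: 1.002
```

>>> {"api": "move_arm", "payload": {"moves": [[[-0.6,0,0.5],[0,0,0],1],[[0,0,0],[0,0,0],1]]}}

```text
clock: 4.03
position: [0.4431, -0.2535, 0.0601]
ee_rot: [0.893, 0.157, 0.416, -0.073]
ft_force: [-0.8, 0.6, 0.7]
grip_width: 1.0
```

Run:
```python
from h import *
r=tool(19.5,50);togo(np.array([.4955,-.236,.0105]),r);print(get_obs()["joint_pos"].round(2),pose()[0])
w=camera_info("wrist");im=camera("wrist");np.savez("w2.npz",**w);cv2.imwrite("pics/w2.png",im[:,:,::-1])
```

```text
shift total (units, now-axes) [-0.1   0.05  2.97] turn [-0.3   0.07  0.35]
[ 1.33  0.31 -0.42  2.26 -1.23  0.76  0.74] [ 0.44313705 -0.25349362  0.06009714]
```

View pics/w2.png

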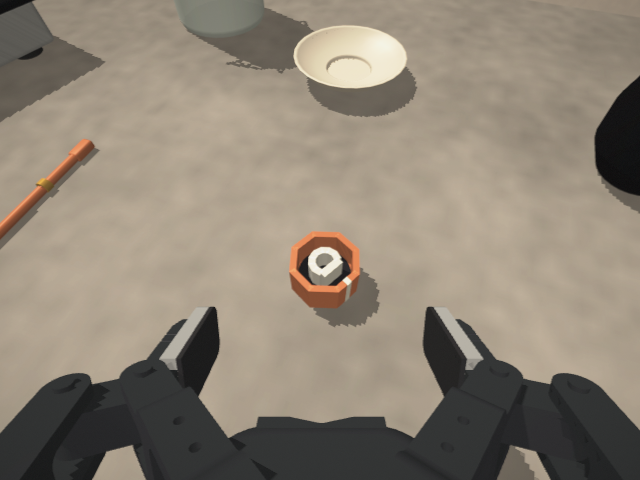

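The view shows the knob at (325,268), centred between the pads. I advance and grip it.

>>> {"api": "move_arm", "payload": {"moves": [[[0,0,0.8],[0,0,0],1],[[0,0,0.8],[0,0,0],1],[[0,0,0.7],[0,0,0],1],[[-0.1,0,0.6],[0,0,0],1],[[0,0,0],[0,0,0],1]]}}

```text
clock: 4.7
position: [0.4943, -0.2359, 0.0127]
ee_rot: [0.892, 0.157, 0.417, -0.072]
ft_force: [-0.4, -0.3, 0.9]
grip_width: 0.999
```

>>> {"api": "move_arm", "payload": {"moves": [[[0,0,0],[0,0,0],0.6],[[0,0,0],[0,0,0],0.4],[[0,0,0],[0,0,0],0.2],[[0,0,0],[0,0,0],0.2],[[0,0,0],[0,0,0],0.2]], "squeeze": 60}}

```text
clock: 5.32
position: [0.4938, -0.2366, 0.0127]
ee_rot: [0.892, 0.157, 0.417, -0.071]
ft_force: [-3.5, -1.4, 5.9]
grip_width: 0.472
```

>>> {"api": "move_arm", "payload": {"moves": [[[0,0,0],[0,0,0],0.2],[[0,0,0],[0,0,0],0.2],[[0,0,0],[0,0,0],0.2],[[0.4,0,-0.4],[0,0,0],0.2],[[0.5,0,-0.5],[0,0,0],0.2]]}}

```text
clock: 5.95
position: [0.4906, -0.2369, 0.044]
ee_rot: [0.893, 0.156, 0.417, -0.072]
ft_force: [1.2, 0.5, -0.6]
grip_width: 0.471
```

Run:
```python
from h import *
print(get_obs()["joint_pos"].round(2),pose()[0],pose()[1].as_quat())
w=camera_info("wrist");im=camera("wrist");np.savez("w3.npz",**w);cv2.imwrite("pics/w3.png",im[:,:,::-1])
r=tool(19.5,50)
togo(np.array([.5,-.2,.1]),tool(-20,-40))
```

```text
[ 1.47  0.43 -0.69  2.22 -1.21  0.57  0.7 ] [ 0.49062043 -0.23685191  0.04403132] [ 0.89265823  0.15647344  0.41651611 -0.07205334]
shift total (units, now-axes) [ 2.2  -1.28 -0.75] turn [ -3.62 -86.15  43.97]
```

View pics/w3.png

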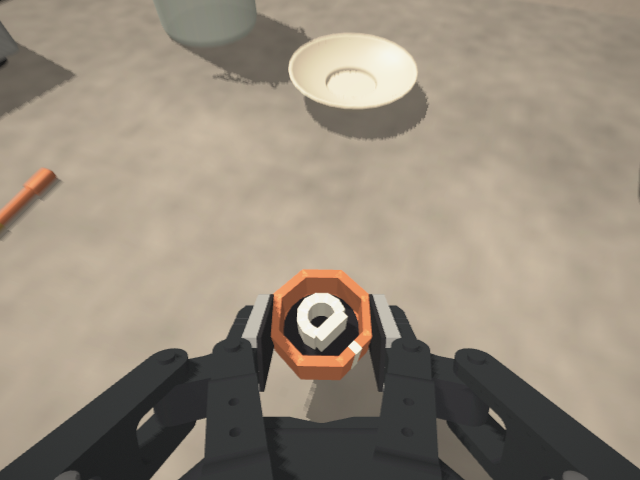

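Good grip. The knob is squarely between the pads at (322,325). I lift it and turn it about the jaw axis.

>>> {"api": "move_arm", "payload": {"moves": [[[0.8,0,-0.65],[0,0,0],0.2],[[0.8,0,-0.65],[0,0,0],0.2],[[0.8,0,-0.65],[0,-5,0],0.2],[[0.8,0,-0.65],[0,-10,0],0.2],[[0.5,0,-0.5],[0,-10,0],0.2]]}}

```text
clock: 6.62
position: [0.4951, -0.2311, 0.1503]
ee_rot: [0.949, 0.172, 0.259, -0.052]
ft_force: [-0.4, 0.7, -2.1]
grip_width: 0.471
```

>>> {"api": "move_arm", "payload": {"moves": [[[0,0,-0.3],[0,-10,0],0.2],[[0,0,0],[0,-10,0],0.2],[[0,0,0],[0,-10,0],0.2],[[0,0,0],[0,-10,0],0.2],[[0,0,0],[0,-10,0],0.2]]}}

```text
clock: 7.25
position: [0.4926, -0.2312, 0.1557]
ee_rot: [0.97, 0.18, -0.16, 0.023]
ft_force: [0.0, 0.6, -1.3]
grip_width: 0.475
```

>>> {"api": "move_arm", "payload": {"moves": [[[0,0,0],[0,-10,0],0.2],[[0,0,0],[0,-5,0],0.2],[[0,0,0],[0,0,0],0.2]]}}

```text
clock: 7.62
position: [0.4927, -0.2294, 0.1532]
ee_rot: [0.941, 0.177, -0.284, 0.044]
ft_force: [0.2, -0.9, -1.6]
grip_width: 0.472
```

Run:
```python
from h import *
p,r=pose();m=r.as_matrix();print(get_obs()["joint_pos"].round(2),p,m.round(3))
print("lean",np.degrees(np.arctan2(m[2,0],-m[2,2])))
```

```text
[ 0.54  0.63 -0.53  1.39  0.5   1.76 -1.24] [ 0.49270233 -0.22941376  0.15320394] [[ 0.775  0.359 -0.519]
 [ 0.309 -0.933 -0.184]
 [-0.551 -0.018 -0.835]]
lean -33.42071276456974
```

>>> {"api": "move_arm", "payload": {"moves": [[[0,0,0],[0,-6.6,0],0.2],[[0,0,0],[5.7,0,6.7],0.2],[[0,0,0],[5.7,0,6.7],0.2],[[0,0,0],[5.7,0,6.7],0.2],[[0,0,0],[5.7,0,6.7],0.2]]}}

```text
clock: 8.25
position: [0.4922, -0.2317, 0.1557]
ee_rot: [0.931, -0.117, -0.341, -0.052]
ft_force: [0.0, -0.8, -1.7]
grip_width: 0.472
```

>>> {"api": "move_arm", "payload": {"moves": [[[0,0,0],[5.7,0,6.7],0.2],[[0,0,0],[0,0,0],0.2]]}}

```text
clock: 8.5
position: [0.4912, -0.2339, 0.1556]
ee_rot: [0.919, -0.187, -0.338, -0.077]
ft_force: [-0.1, 0.2, -0.9]
grip_width: 0.476
```

```bash
cat >> h.py <<'E'
def state():
    p,r=pose();m=r.as_matrix();o=get_obs()
    # lean axis: tool y should be horizontal
    print("t",round(o["clock"],2),"p",p.round(4),"lean",np.degrees(np.arctan2(m[2,0],-m[2,2])).round(2),"az",(np.degrees(np.arctan2(m[1,1],m[0,1]))+90).round(2),"ytilt",np.degrees(np.arcsin(m[2,1])).round(2),"F",o["ft_force"].round(1),"g",round(o["grip_width"],3),"j",o["joint_pos"].round(2))
E
python3 - <<'E'
from h import *
state();togo(np.array([.4927,-.2294,.06]),tool(-25,-40))
E
```

```text
t 8.5 p [ 0.4912 -0.2339  0.1556] lean -40.5 az -23.38 ytilt -0.87 F [-0.1  0.2 -0.9] g 0.476 j [ 0.6   0.78 -0.39  1.16  0.15  1.95 -1.75]
shift total (units, now-axes) [ 2.47 -0.13  2.92] turn [0.38 0.51 1.8 ]
```

>>> {"api": "move_arm", "payload": {"moves": [[[0.6,0,0.72],[0.4,0.5,1.8],0.2],[[0.6,0,0.72],[0,0,0],0.2],[[0.6,0,0.72],[0,0,0],0.2],[[0.6,0,0.72],[0,0,0],0.2],[[0.6,0,0.72],[0,0,0],0.2]]}}

```text
clock: 9.12
position: [0.4915, -0.2299, 0.0363]
ee_rot: [0.917, -0.201, -0.336, -0.074]
ft_force: [-0.4, -0.1, -1.2]
grip_width: 0.473
```

>>> {"api": "move_arm", "payload": {"moves": [[[0.3,0,0.3],[0,0,0],0.2],[[0,0,0],[0,0,0],0.2]]}}

```text
clock: 9.38
position: [0.4922, -0.2303, 0.0268]
ee_rot: [0.917, -0.201, -0.336, -0.074]
ft_force: [0.1, 0.5, -1.0]
grip_width: 0.471
```

Run:
```python
from h import *
state();p,r=pose();togo(np.array([p[0],p[1],.0145]),tool(-25,-40))
```

```text
t 9.38 p [ 0.4922 -0.2303  0.0268] lean -40.24 az -24.72 ytilt -0.06 F [ 0.1  0.5 -1. ] g 0.471 j [ 0.59  0.91 -0.37  1.22  0.18  1.75 -1.78]
shift total (units, now-axes) [0.32 0.   0.37] turn [0.14 0.24 0.26]
```

>>> {"api": "move_arm", "payload": {"moves": [[[0.2,0,0.2],[0,0,0],0.2],[[0.06,0,0.08],[0,0,0],0.2],[[0.06,0,0.07],[0,0,0],0.2],[[0,0,0],[0,0,0],0.2]]}}

```text
clock: 9.88
position: [0.4929, -0.2307, 0.0157]
ee_rot: [0.917, -0.201, -0.335, -0.074]
ft_force: [0.1, 0.9, -0.6]
grip_width: 0.476
```

Run:
```python
from h import *
state()
w=camera_info("wrist");im=camera("wrist");np.savez("w4.npz",**w);cv2.imwrite("pics/w4.png",im[:,:,::-1])
```

```text
t 9.88 p [ 0.4929 -0.2307  0.0157] lean -40.17 az -24.73 ytilt -0.05 F [ 0.1  0.9 -0.6] g 0.476 j [ 0.59  0.93 -0.36  1.22  0.18  1.74 -1.78]
```

View pics/w4.png

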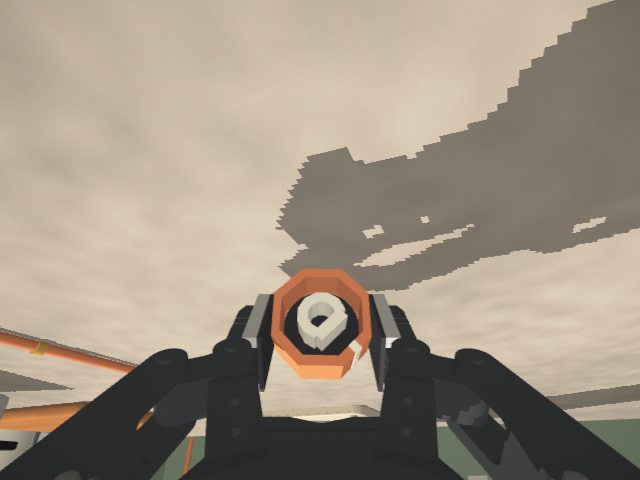

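The knob hasn't slipped and its hollow side now faces outward. I lower it to contact.

>>> {"api": "move_arm", "payload": {"moves": [[[0.03,0,0.03],[0,0,0],0.2],[[0.02,0,0.02],[0,0,0],0.2],[[0,0,0],[0,0,0],0.2]]}}

```text
clock: 10.3
position: [0.493, -0.2307, 0.0154]
ee_rot: [0.917, -0.201, -0.336, -0.074]
ft_force: [-2.0, -0.5, 9.1]
grip_width: 0.474
```

>>> {"api": "move_arm", "payload": {"moves": [[[0.02,0,0.02],[0,0,0],0.2],[[0,0,0],[0,0,0],0.2]]}}

```text
clock: 10.55
position: [0.493, -0.2307, 0.0154]
ee_rot: [0.917, -0.201, -0.336, -0.074]
ft_force: [-1.3, -0.1, 14.5]
grip_width: 0.471
```

>>> {"api": "move_arm", "payload": {"moves": [[[0.02,0,0.02],[0,0,0],0.2],[[0,0,0],[0,0,0],0.2]]}}

```text
clock: 10.8
position: [0.493, -0.2308, 0.0153]
ee_rot: [0.917, -0.201, -0.336, -0.074]
ft_force: [-3.1, -0.1, 19.3]
grip_width: 0.474
```

>>> {"api": "move_arm", "payload": {"moves": [[[-0.05,0,-0.05],[0,0,0],0.2],[[0,0,0],[0,0,0],0.5],[[0,0,0],[0,0,0],0.6],[[0,0,0],[0,0,0],0.9],[[0,0,0],[0,0,0],1]]}}

```text
clock: 11.42
position: [0.4929, -0.2307, 0.0141]
ee_rot: [0.917, -0.201, -0.336, -0.074]
ft_force: [-1.0, -0.8, 0.2]
grip_width: 0.984
```

>>> {"api": "move_arm", "payload": {"moves": [[[0,0,0],[0,0,0],1],[[0,0,-0.5],[0,0,0],1],[[0,0,-1],[0,0,0],1],[[0,0,-1],[0,0,0],1],[[0,0,-1],[0,0,0],1]]}}

```text
clock: 12.05
position: [0.5451, -0.2548, 0.0825]
ee_rot: [0.918, -0.201, -0.335, -0.074]
ft_force: [0.5, -0.6, -0.5]
grip_width: 0.998
```

Run:
```python
from h import *
state()
w=camera_info("wrist");im=camera("wrist");np.savez("w5.npz",**w);cv2.imwrite("pics/w5.png",im[:,:,::-1])
t=camera("top");cv2.imwrite("pics/top5.png",t[:,:,::-1])
a=im[:,:,::-1][150:450,180:480];b=cv2.resize(t[:,:,::-1][250:330,340:420],(300,300),interpolation=cv2.INTER_CUBIC)
cv2.imwrite("pics/c5.png",np.hstack([a,b]))
```

```text
t 12.05 p [ 0.5451 -0.2548  0.0825] lean -40.13 az -24.73 ytilt -0.06 F [ 0.5 -0.6 -0.5] g 0.998 j [ 0.55  0.97 -0.35  0.97  0.18  1.93 -1.76]
```

View pics/c5.png

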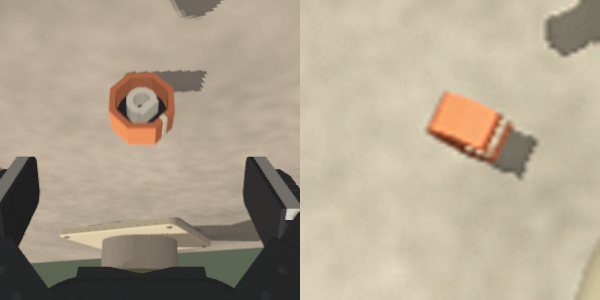

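The knob stands on its side with the face towards the robot. The left crop shows the hollow side and the right crop its footprint, axis at about -23°. I'll refine its centre and plan the regrasp from the face side.

Run:
```python
from h import *
i=camera_info("top");im=cv2.imread("pics/top5.png");m,h=copper(im,(365,265,410,305))
cs,_=cv2.findContours(m.astype(np.uint8),0,2);c=max(cs,key=cv2.contourArea)
g=np.array([onplane(i,*p,.03)[:2] for p in c[:,0].astype(float)])*1000
print(cv2.minAreaRect(g.astype(np.float32)),g.min(0),g.max(0))
u=np.array([np.cos(np.radians(-24.7)),np.sin(np.radians(-24.7)),0])
state()
togo(np.array([.4924,-.2305,0.2])-.06*u,tool(-24.7,60))
```

```text
((493.61578369140625, -229.50775146484375), (43.301822662353516, 29.495237350463867), 65.1431884765625) [ 475.29015782 -251.54561547] [ 511.78821895 -205.72355545]
t 12.15 p [ 0.5463 -0.255   0.0832] lean -39.92 az -24.75 ytilt -0.08 F [0.4 0.3 0.7] g 1.004 j [ 0.55  0.97 -0.35  0.97  0.18  1.93 -1.76]
shift total (units, now-axes) [-6.65  0.01 -0.52] turn [-8.000e-02  9.992e+01 -7.000e-02]
```

>>> {"api": "move_arm", "payload": {"moves": [[[-0.6,0,-0.8],[0,5,0],1],[[-0.6,0,-0.8],[0,10,0],1],[[-0.6,0,-0.8],[0,10,0],1],[[-0.8,0,-0.6],[0,10,0],1],[[-1,0,-0.4],[0,10,0],1]]}}

```text
clock: 12.78
position: [0.5045, -0.2362, 0.1887]
ee_rot: [0.976, -0.214, 0.045, 0.01]
ft_force: [0.7, 0.7, 1.3]
grip_width: 1.002
```

>>> {"api": "move_arm", "payload": {"moves": [[[-1,0,-0.2],[0,10,0],1],[[-0.8,0,-0.2],[0,10,0],1],[[0,0,0],[0,10,0],1],[[0,0,0],[0,10,0],1],[[0,0,0],[0,10,0],1]]}}

```text
clock: 13.4
position: [0.4733, -0.2029, 0.195]
ee_rot: [0.91, -0.19, 0.365, 0.058]
ft_force: [-0.0, 1.0, 0.3]
grip_width: 0.998
```

Run:
```python
from h import *
state()
r=tool(-24.7,60)
T=np.array([.4924,-.2305,.021])-r.apply([.002,0,-.007]);print(T)
togo(T-.08*r.apply([0,0,1]),r)
```

```text
t 13.4 p [ 0.4733 -0.2029  0.195 ] lean 43.28 az -22.88 ytilt -1.95 F [-0.   1.   0.3] g 0.998 j [ 1.11 -0.38 -0.69  2.39 -0.72  0.36 -1.03]
[ 0.49699903 -0.23261532  0.01576795]
shift total (units, now-axes) [-4.84  0.83  3.05] turn [-2.65 16.75 -0.4 ]
```

>>> {"api": "move_arm", "payload": {"moves": [[[-1,0.15,0.2],[-1,0,0],1],[[-1,0.15,0.3],[-1,0,0],1],[[-1,0.15,0.4],[0,3,0],1],[[-0.8,0.15,0.5],[0,5,0],1],[[-0.6,0.15,0.6],[0,5,0],1]]}}

```text
clock: 14.02
position: [0.5027, -0.2279, 0.1615]
ee_rot: [0.89, -0.196, 0.404, 0.082]
ft_force: [-1.2, -0.2, 1.9]
grip_width: 0.998
```

Run:
```python
from h import *
state()
r=tool(-24.7,60)
T=np.array([.4928,-.2303,.021])-r.apply([.002,0,-.007]);print(T)
togo(T-.08*r.apply([0,0,1]),r)
```

```text
t 14.03 p [ 0.5027 -0.2279  0.1615] lean 48.66 az -24.54 ytilt -0.7 F [-1.2 -0.2  1.9] g 0.998 j [ 1.17 -0.21 -0.81  2.42 -1.27  0.07 -0.47]
[ 0.49739903 -0.23241532  0.01576795]
shift total (units, now-axes) [-5.08  0.29  0.62] turn [-0.54 11.34 -0.48]
```

>>> {"api": "move_arm", "payload": {"moves": [[[0,0,0],[0,-8,0],1],[[-0.6,0,0.7],[0,0,0],1],[[-0.6,0,0.7],[0,0,0],1],[[-0.6,0,0.7],[0,0,0],1],[[-0.5,0.1,0.6],[0,0,0],1]]}}

```text
clock: 14.65
position: [0.5153, -0.2248, 0.1178]
ee_rot: [0.907, -0.191, 0.37, 0.064]
ft_force: [41.1, 71.1, -13.0]
grip_width: 0.996
```

Run:
```python
from h import *
state()
r=tool(-24.7,55)
togo(np.array([.4974,-.2324,.075]),r)
```

```text
t 14.65 p [ 0.5153 -0.2248  0.1178] lean 44.11 az -23.21 ytilt -1.46 F [ 41.1  71.1 -13. ] g 0.996 j [ 1.85 -0.09 -1.47  2.36 -1.27  0.07 -0.4 ]
shift total (units, now-axes) [-1.56  0.61  0.84] turn [-2.08 10.91 -0.14]
```

Run:
```python
from h import *
im=camera("scene");cv2.imwrite("pics/s6.png",im[100:400,60:460,::-1]);state()
```

```text
t 14.7 p [ 0.5101 -0.237   0.1183] lean 44.19 az -24.52 ytilt -1.39 F [ -5.8 -16.7   1.2] g 0.998 j [ 1.87 -0.08 -1.46  2.36 -1.27  0.06 -0.4 ]
```

View pics/s6.png

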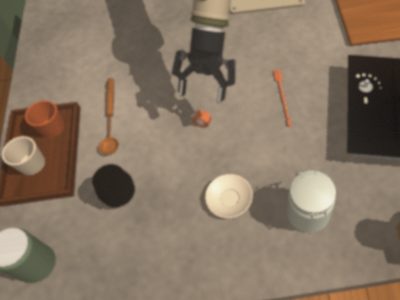

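The force was a joint-stop transient and it has decayed. The lean is at several joint limits at this radius, so I'll go back to vertical, regrasp from above, and carry the knob farther out where an outward lean is easy.

>>> {"api": "move_arm", "payload": {"moves": [[[0.3,0,-0.3],[0,-6,0],1],[[0.3,0,-0.3],[0,-8,0],1],[[0.2,0,-0.4],[0,-8,0],1],[[0,0,0],[0,-8,0],1],[[0,0,0],[0,-8,0],1]]}}

```text
clock: 15.32
position: [0.5315, -0.1831, 0.1398]
ee_rot: [0.958, -0.166, 0.231, -0.02]
ft_force: [0.5, 1.1, -0.2]
grip_width: 1.0
```

>>> {"api": "move_arm", "payload": {"moves": [[[0,0,0],[0,-6,0],1],[[0,0,0],[0,0,0],1]]}}

```text
clock: 15.58
position: [0.5342, -0.1809, 0.1408]
ee_rot: [0.969, -0.163, 0.183, -0.032]
ft_force: [-0.2, 1.1, 0.0]
grip_width: 1.003
```

Run:
```python
from h import *
state()
togo(np.array([.4928,-.2303,.06]),tool(-24.7,0))
i=camera_info("top");im=cv2.imread("pics/top0.png")
print("mate top",onplane(i,483,207,.095),"dish",onplane(i,366,187,.02), "bomb",onplane(i,285,262,.0),onplane(i,284,345,.0))
```

```text
t 15.57 p [ 0.5342 -0.1809  0.1408] lean 20.35 az -17.79 ytilt -6.94 F [-0.2  1.1  0. ] g 1.003 j [ 1.51  0.23 -1.27  2.    0.18  0.71 -1.73]
shift total (units, now-axes) [-1.93  2.76  2.4 ] turn [ -8.09 -19.88   5.59]
mate top [ 0.65556285 -0.4265008   0.095     ] dish [ 0.71306083 -0.18701659  0.02      ] bomb [ 0.5372518  -0.00934305  0.        ] [ 0.35594201 -0.01522578  0.        ]
```

>>> {"api": "move_arm", "payload": {"moves": [[[-0.2,0.5,0.1],[-2,-6,1],1],[[-0.2,0.6,0.1],[-2,-6,1],1],[[-0.2,0.6,0.1],[-2,-6,2],1],[[-0.2,0.6,0.1],[-2,-2,2],1],[[0,0,0],[0,0,0],1]]}}

```text
clock: 16.2
position: [0.496, -0.2289, 0.1228]
ee_rot: [0.976, -0.217, -0.001, 0.002]
ft_force: [0.6, 0.0, -0.0]
grip_width: 0.996
```

Run:
```python
from h import *
state()
togo(np.array([.4928,-.2303,.06]),tool(-24.7,0))
```

```text
t 16.2 p [ 0.496  -0.2289  0.1228] lean -0.01 az -25.11 ytilt 0.25 F [ 0.6  0.  -0. ] g 0.996 j [ 1.19  0.44 -1.02  1.76  0.41  1.17 -1.96]
shift total (units, now-axes) [-0.09  0.09  2.51] turn [ 0.25  0.01 -0.41]
```

>>> {"api": "move_arm", "payload": {"moves": [[[-0.1,0.1,0.9],[0,0,-0.4],1],[[0,0,0.9],[0,0,0],1],[[0,0,0.9],[0,0,0],1],[[0,0,0.9],[0,0,0],1],[[0,0,0.8],[0,0,0],1]]}}

```text
clock: 16.82
position: [0.4928, -0.2306, 0.0115]
ee_rot: [0.977, -0.214, -0.001, 0.003]
ft_force: [1.0, 1.0, 0.1]
grip_width: 1.003
```

>>> {"api": "move_arm", "payload": {"moves": [[[0,0,0],[0,0,0],0.8],[[0,0,0],[0,0,0],0.5],[[0,0,0],[0,0,0],0.2],[[0,0,0],[0,0,0],0.2],[[0,0,0],[0,0,0],0.2]], "squeeze": 60}}

```text
clock: 17.45
position: [0.4938, -0.2311, 0.0142]
ee_rot: [0.977, -0.214, -0.0, 0.003]
ft_force: [0.2, 0.0, 7.0]
grip_width: 0.47
```

>>> {"api": "move_arm", "payload": {"moves": [[[0,0,0],[0,0,0],0.2],[[0,0,0],[0,0,0],0.2],[[0,0,-0.5],[0,0,0],0.2],[[0,0,-0.5],[0,0,0],0.2],[[0,0,-0.4],[0,0,0],0.2]]}}

```text
clock: 18.08
position: [0.4932, -0.2309, 0.0493]
ee_rot: [0.977, -0.214, -0.001, 0.003]
ft_force: [0.3, -0.5, -1.8]
grip_width: 0.477
```

Run:
```python
from h import *
state()
togo(np.array([.605,-.28,.045]),tool(-24.7,0))
```

```text
t 18.07 p [ 0.4932 -0.2309  0.0493] lean -0.03 az -24.71 ytilt 0.37 F [ 0.3 -0.5 -1.8] g 0.477 j [ 1.14  0.53 -0.96  1.83  0.5   1.05 -2.02]
shift total (units, now-axes) [ 4.88 -0.09  0.17] turn [ 0.37  0.03 -0.01]
```

>>> {"api": "move_arm", "payload": {"moves": [[[1,0,0],[0,0,0],0.2],[[1,0,0],[0,0,0],0.2],[[1,0,0],[0,0,0],0.2],[[1,0,0.2],[0,0,0],0.2],[[0.9,-0.1,0.4],[0,0,0],0.2]]}}

```text
clock: 18.7
position: [0.6063, -0.2806, 0.0336]
ee_rot: [0.977, -0.214, -0.001, 0.003]
ft_force: [0.2, -0.3, -1.2]
grip_width: 0.475
```

>>> {"api": "move_arm", "payload": {"moves": [[[0,0,0.5],[0,0,0],0.2],[[0,0,0.25],[0,0,0],0.2],[[0,0,0.05],[0,0,0],0.2],[[0,0,0],[0,0,0],0.2]]}}

```text
clock: 19.2
position: [0.6046, -0.2795, 0.0143]
ee_rot: [0.977, -0.214, -0.001, 0.003]
ft_force: [-4.7, 2.1, 8.7]
grip_width: 0.478
```

Run:
```python
from h import *
state()
```

```text
t 19.2 p [ 0.6046 -0.2795  0.0143] lean -0.09 az -24.7 ytilt 0.38 F [-4.7  2.1  8.7] g 0.478 j [ 0.94  0.78 -0.84  1.51  0.62  1.14 -2.03]
```

>>> {"api": "move_arm", "payload": {"moves": [[[0,0,-0.03],[0,0,0],0.2],[[0,0,0],[0,0,0],0.5],[[0,0,0],[0,0,0],0.8],[[0,0,0],[0,0,0],1],[[0,0,0],[0,0,0],1]]}}

```text
clock: 19.82
position: [0.6052, -0.2798, 0.0136]
ee_rot: [0.977, -0.214, -0.001, 0.003]
ft_force: [-0.2, -0.4, -0.3]
grip_width: 1.0
```

>>> {"api": "move_arm", "payload": {"moves": [[[0,0,-0.7],[0,0,0],1],[[0,0,-0.9],[0,0,0],1],[[0,0,-0.9],[0,0,0],1],[[0,0,-0.9],[0,0,0],1],[[0,0,-0.5],[0,8,0],1]]}}

```text
clock: 20.45
position: [0.6079, -0.2798, 0.1138]
ee_rot: [0.974, -0.214, 0.069, 0.018]
ft_force: [0.3, 0.2, -0.0]
grip_width: 1.001
```

>>> {"api": "move_arm", "payload": {"moves": [[[0,0,0],[0,9,0],1],[[0,0,0],[0,9,0],1],[[0,0,0],[0,9,0],1],[[0,0,0],[0,9,0],1],[[0,0,0],[0,0,0],1]]}}

```text
clock: 21.08
position: [0.6031, -0.2803, 0.0956]
ee_rot: [0.931, -0.199, 0.297, 0.08]
ft_force: [0.9, 0.4, 0.1]
grip_width: 1.004
```

Run:
```python
from h import *
state()
i=camera_info("top");im=camera("top")[:,:,::-1].copy();cv2.imwrite("pics/top7.png",im)
w=camera_info("wrist");wi=camera("wrist");np.savez("w7.npz",**w);cv2.imwrite("pics/w7.png",wi[:,:,::-1])
```

```text
t 21.07 p [ 0.6031 -0.2803  0.0956] lean 35.73 az -24.73 ytilt 1.74 F [0.9 0.4 0.1] g 1.004 j [ 0.93  0.28 -0.66  2.05  0.82  0.34 -2.37]
```

View pics/w7.png

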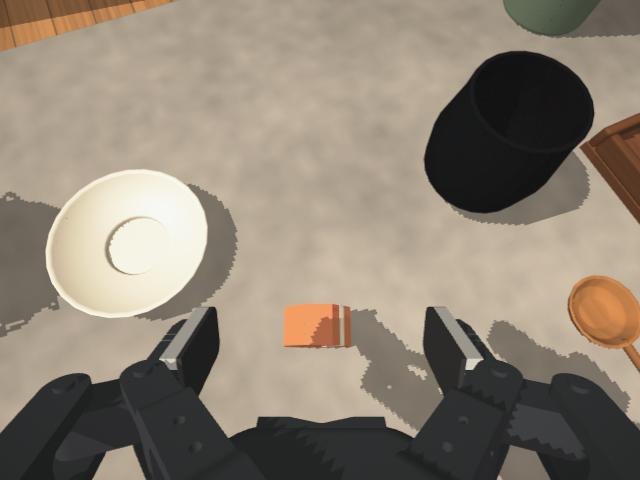

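The view shows the knob on its side at (317,325), clear of the dish and mate and centred between the jaws. I compute its position and the lean-50 regrasp.

Run:
```python
from h import *
w=load("w7.npz")
u=np.array([np.cos(np.radians(-24.7)),np.sin(np.radians(-24.7)),0])
a=onplane(w,317,305,.042);b=onplane(w,317,347,.042);print(a,b,(a+b)/2,(a-b)@u)
C=(a+b)/2;C[2]=.021
r=tool(-24.7,50);T=C-r.apply([.002,0,-.007]);print(T)
state();togo(T+[0,0,.03],r); togo(T+[0,0,.03],r,*[pose()[0],r])
```

```text
[ 0.61365534 -0.28352775  0.042     ] [ 0.5912712  -0.27334256  0.042     ] [ 0.60246327 -0.27843516  0.042     ] 0.024592223750427595
[ 0.60616702 -0.28013869  0.0149684 ]
t 21.18 p [ 0.6048 -0.2802  0.097 ] lean 35.85 az -24.71 ytilt 1.59 F [-0.2 -0.2  0.4] g 1.002 j [ 0.93  0.28 -0.67  2.05  0.82  0.34 -2.36]
shift total (units, now-axes) [-1.18 -0.08  1.72] turn [ 1.17 14.15  1.08]
shift total (units, now-axes) [-1.56 -0.02  1.38] turn [0. 0. 0.]
```

>>> {"api": "move_arm", "payload": {"moves": [[[-0.4,0,0.55],[0.5,0,0.5],1],[[-0.4,0,0.55],[0.5,2,0.5],1],[[-0.4,0,0.5],[0,5,0],1],[[-0.2,0,0.1],[0,5,0],1],[[0,0,0],[0,3,0],1]]}}

```text
clock: 21.8
position: [0.6083, -0.287, 0.0878]
ee_rot: [0.913, -0.197, 0.349, 0.08]
ft_force: [-0.3, -0.7, 0.7]
grip_width: 1.0
```

Run:
```python
from h import *
r=tool(-24.7,52);C=np.array([.6025,-.2784,.021]);T=C-r.apply([.002,0,-.007]);print(T)
state();togo(T,r)
```

```text
[ 0.60639273 -0.28019046  0.01511435]
t 21.8 p [ 0.6083 -0.287   0.0878] lean 41.91 az -24.61 ytilt 0.5 F [-0.3 -0.7  0.7] g 1.0 j [ 0.28  0.22  0.06  2.15  0.96  0.07 -2.6 ]
shift total (units, now-axes) [-2.08 -0.24  2.04] turn [ 0.27 10.09  0.43]
```

The lean hits wrist limits in the radial direction (j6, j7). A sideways lean suits this wrist, so I'll grasp vertically, turn the knob about 100° about the vertical, and set it down nearer.

>>> {"api": "move_arm", "payload": {"moves": [[[0,0,-0.2],[0,-7,0],1],[[0,0,-0.2],[0,-8,0],1],[[0,0,-0.2],[0,-9,0],1],[[0,0,0],[0,-9,0],1],[[0,0,0],[0,-9,0],1]]}}

```text
clock: 22.42
position: [0.6022, -0.2965, 0.092]
ee_rot: [0.973, -0.223, 0.057, 0.03]
ft_force: [0.9, 0.4, -0.4]
grip_width: 0.998
```

Run:
```python
from h import *
state();togo(np.array([.6033,-.279,.012]),tool(-24.7,0))
```

```text
t 22.43 p [ 0.6022 -0.2965  0.092 ] lean 7.2 az -25.9 ytilt 1.88 F [ 0.9  0.4 -0.4] g 0.998 j [ 0.76  0.5  -0.51  1.59  0.34  1.01 -1.87]
shift total (units, now-axes) [-0.66 -0.75  3.12] turn [ 1.95 -7.18 -1.08]
```

>>> {"api": "move_arm", "payload": {"moves": [[[-0.2,-0.4,0.2],[1,-4,-1],1],[[-0.1,-0.35,0.4],[1,-3.2,0],1],[[0,0,0],[0,0,0],1]]}}

```text
clock: 22.8
position: [0.6043, -0.2766, 0.073]
ee_rot: [0.977, -0.214, 0.001, 0.0]
ft_force: [0.1, 0.4, 0.7]
grip_width: 1.001
```

Run:
```python
from h import *
state();togo(np.array([.6033,-.279,.012]),tool(-24.7,0))
```

```text
t 22.8 p [ 0.6043 -0.2766  0.073 ] lean 0.09 az -24.75 ytilt 0.01 F [0.1 0.4 0.7] g 1.001 j [ 0.73  0.59 -0.51  1.5   0.31  1.13 -1.84]
shift total (units, now-axes) [-0.    0.1   2.44] turn [ 0.01 -0.09 -0.05]
```

>>> {"api": "move_arm", "payload": {"moves": [[[0,0.1,0.8],[0,0,0],1],[[0,0,0.8],[0,0,0],1],[[0,0,0.7],[0,0,0],1],[[0,0,0],[0,0,0],0.6],[[0,0,0],[0,0,0],0.3]]}}

```text
clock: 23.42
position: [0.6029, -0.2793, 0.0162]
ee_rot: [0.977, -0.214, 0.001, 0.003]
ft_force: [-0.6, 0.6, 0.8]
grip_width: 0.607
```

>>> {"api": "move_arm", "payload": {"moves": [[[0,0,0],[0,0,0],0.2],[[0,0,0],[0,0,0],0.2],[[0,0,0],[0,0,0],0.2],[[0,0,0],[0,0,0],0.2],[[0,0,-0.3],[0,0,0],0.2]]}}

```text
clock: 24.05
position: [0.6021, -0.2792, 0.0231]
ee_rot: [0.977, -0.214, 0.0, 0.002]
ft_force: [-0.2, 0.2, -0.4]
grip_width: 0.473
```

Run:
```python
from h import *
state();togo(np.array([.53,-.2,.07]),tool(-24.7,0))
```

```text
t 24.05 p [ 0.6021 -0.2792  0.0231] lean 0.08 az -24.73 ytilt 0.27 F [-0.2  0.2 -0.4] g 0.473 j [ 0.72  0.65 -0.49  1.53  0.34  1.05 -1.86]
shift total (units, now-axes) [-3.94 -1.66 -1.89] turn [ 0.27 -0.08 -0.03]
```

>>> {"api": "move_arm", "payload": {"moves": [[[-0.5,-0.2,-0.7],[0,0,0],0.2],[[-0.9,-0.4,-0.6],[0,0,0],0.2],[[-0.9,-0.4,-0.5],[0,0,0],0.2],[[-0.9,-0.4,0],[0,0,0],0.2],[[-0.7,-0.3,0],[0,0,-5],0.2]]}}

```text
clock: 24.68
position: [0.5311, -0.1989, 0.0682]
ee_rot: [0.985, -0.17, 0.001, 0.003]
ft_force: [0.4, -0.9, -0.1]
grip_width: 0.471
```

>>> {"api": "move_arm", "payload": {"moves": [[[0,0,0],[0,0,-10],0.2],[[0,0,0],[0,0,-10],0.2],[[0,0,0],[0,0,-10],0.2],[[0,0,0],[0,0,-10],0.2],[[0,0,0],[0,0,-10],0.2]]}}

```text
clock: 25.3
position: [0.5316, -0.1997, 0.068]
ee_rot: [0.965, 0.264, -0.001, 0.003]
ft_force: [0.0, 0.8, 0.2]
grip_width: 0.477
```

>>> {"api": "move_arm", "payload": {"moves": [[[0,0,0],[0,0,-10],0.2],[[0,0,0],[0,0,-10],0.2],[[0,0,0],[0,0,-10],0.2],[[0,0,0],[0,0,-10],0.2],[[0,0,0],[0,0,-5],0.2]]}}

```text
clock: 25.92
position: [0.5315, -0.1998, 0.0679]
ee_rot: [0.791, 0.612, -0.002, 0.002]
ft_force: [-0.1, 0.3, -0.7]
grip_width: 0.474
```

Run:
```python
from h import *
state();togo(np.array([.53,-.2,.017]),tool(75,0))
```

```text
t 25.93 p [ 0.5315 -0.1998  0.0679] lean -0.3 az 75.5 ytilt 0.08 F [-0.1  0.3 -0.7] g 0.474 j [ 0.99  0.51 -0.88  1.76  0.45  1.08 -0.3 ]
shift total (units, now-axes) [-0.01 -0.06  2.04] turn [0.08 0.3  0.5 ]
```

Now I lower and release.

>>> {"api": "move_arm", "payload": {"moves": [[[0,0,0.7],[0,0,0],0.2],[[0,0,0.7],[0,0,0],0.2],[[0,0,0.5],[0,0,0],0.2],[[0,0,0.1],[0,0,0],0.2],[[0,0,0],[0,0,0],0.2]]}}

```text
clock: 26.55
position: [0.5317, -0.1998, 0.0174]
ee_rot: [0.792, 0.61, -0.002, 0.002]
ft_force: [0.4, -0.5, -0.3]
grip_width: 0.475
```

>>> {"api": "move_arm", "payload": {"moves": [[[0,0,0.06],[0,0,0],0.2],[[0,0,0],[0,0,0],0.2]]}}

```text
clock: 26.8
position: [0.5319, -0.1999, 0.0169]
ee_rot: [0.792, 0.611, -0.002, 0.002]
ft_force: [-3.6, 1.0, 9.4]
grip_width: 0.472
```

>>> {"api": "move_arm", "payload": {"moves": [[[0,0,-0.03],[0,0,0],0.2],[[0,0,0],[0,0,0],0.5],[[0,0,0],[0,0,0],0.8],[[0,0,0],[0,0,0],1],[[0,0,0],[0,0,0],1]]}}

```text
clock: 27.42
position: [0.5318, -0.2, 0.017]
ee_rot: [0.792, 0.611, -0.001, 0.002]
ft_force: [0.4, -0.2, 0.6]
grip_width: 1.002
```

>>> {"api": "move_arm", "payload": {"moves": [[[0,0,-0.7],[0,0,0],1],[[0,0,-1],[0,0,0],1],[[0,0,-1],[0,0,0],1],[[0,0,-1],[0,5,0],1],[[0,0,0],[0,8,0],1]]}}

```text
clock: 28.05
position: [0.534, -0.1983, 0.1137]
ee_rot: [0.786, 0.608, 0.091, -0.065]
ft_force: [0.4, 0.3, -1.0]
grip_width: 1.0
```

>>> {"api": "move_arm", "payload": {"moves": [[[0,0,0],[0,9,0],1],[[0,0,0],[0,9,0],1],[[0,0,0],[0,9,0],1],[[0,0,0],[0,9,0],1],[[0,0,0],[0,0,0],1]]}}

```text
clock: 28.68
position: [0.5308, -0.2022, 0.1079]
ee_rot: [0.723, 0.554, 0.328, -0.252]
ft_force: [0.2, 0.7, -0.2]
grip_width: 0.998
```

Run:
```python
from h import *
state()
w=camera_info("wrist");wi=camera("wrist")[:,:,::-1].copy();np.savez("w8.npz",**w);cv2.imwrite("pics/w8.png",wi)
m,h=copper(wi,(200,150,440,400));cs,_=cv2.findContours(m.astype(np.uint8),0,2)
for c in cs:
    if cv2.contourArea(c)>200: print(cv2.boundingRect(c),cv2.minAreaRect(c))
```

```text
t 28.68 p [ 0.5308 -0.2022  0.1079] lean 48.85 az 74.99 ytilt -0.05 F [ 0.2  0.7 -0.2] g 0.998 j [ 1.43  0.9  -1.06  1.57 -0.07  1.27  0.26]
(289, 325, 67, 53) ((322.0, 351.0), (52.0, 66.0), 90.0)
(228, 161, 51, 19) ((253.10586547851562, 170.9764862060547), (10.629592895507812, 51.62945556640625), 77.47119140625)
```

Run:
```python
from h import *
w=load("w8.npz");u=np.array([np.cos(np.radians(75)),np.sin(np.radians(75)),0])
a=onplane(w,322,325,.042);C=a-.012*u;print(a,C)
C=np.array([.5316,-.2007,.021])
r=tool(75,60);T=C-r.apply([.002,0,-.007]);print(T)
togo(T+[0,0,.03],r);togo(T+[0,0,.03],r,pose()[0],r)
```

```text
[ 0.53469184 -0.18686759  0.042     ] [ 0.53158601 -0.1984587   0.042     ]
[ 0.53291019 -0.19581031  0.01576795]
shift total (units, now-axes) [-1.8  -0.    1.82] turn [-0.1  11.33  0.17]
shift total (units, now-axes) [-2.12  0.    1.44] turn [0. 0. 0.]
```

>>> {"api": "move_arm", "payload": {"moves": [[[0,0,0],[0,6,0],1],[[-0.5,0,0.4],[0,5.3,0],1],[[-0.6,0,0.4],[0,0,0],1],[[-0.5,0,0.4],[0,0,0],1],[[-0.5,0,0.3],[0,0,0],1]]}}

```text
clock: 29.35
position: [0.5336, -0.194, 0.0455]
ee_rot: [0.685, 0.531, 0.396, -0.304]
ft_force: [0.7, 0.0, -0.1]
grip_width: 0.996
```

>>> {"api": "move_arm", "payload": {"moves": [[[0,0,0],[0,0,0],1]]}}

```text
clock: 29.48
position: [0.5329, -0.1944, 0.0447]
ee_rot: [0.685, 0.529, 0.396, -0.305]
ft_force: [-0.1, 0.5, 0.9]
grip_width: 1.001
```

Run:
```python
from h import *
state()
r=tool(75,60);T=np.array([.5316,-.1997,.021])-r.apply([.002,0,-.007]);togo(T,r)
```

```text
t 29.48 p [ 0.5329 -0.1944  0.0447] lean 59.97 az 75.33 ytilt 0.06 F [-0.1  0.5  0.9] g 1.001 j [ 1.43  1.11 -1.02  1.53 -0.1   1.27  0.37]
shift total (units, now-axes) [-1.01  0.    0.56] turn [-0.26  0.03  0.22]
```

>>> {"api": "move_arm", "payload": {"moves": [[[-0.5,0,0.3],[0,0,0],1],[[-0.4,0,0.2],[0,0,0],1],[[-0.1,0,0.1],[0,0,0],0.8],[[0,0,0],[0,0,0],0.5],[[0,0,0],[0,0,0],0.2]], "squeeze": 100}}

```text
clock: 30.1
position: [0.5335, -0.1946, 0.0167]
ee_rot: [0.685, 0.529, 0.397, -0.305]
ft_force: [0.4, -1.0, -0.8]
grip_width: 0.464
```

>>> {"api": "move_arm", "payload": {"moves": [[[0,0,0],[0,0,0],0.2],[[0,0,0],[0,0,0],0.2],[[0,0,0],[0,0,0],0.2],[[0,0,0],[0,0,0],0.2]]}}

```text
clock: 30.6
position: [0.5335, -0.1946, 0.0166]
ee_rot: [0.685, 0.529, 0.397, -0.305]
ft_force: [-0.8, -2.2, 5.1]
grip_width: 0.468
```

Run:
```python
from h import *
state()
```

```text
t 30.6 p [ 0.5335 -0.1946  0.0166] lean 60.03 az 75.25 ytilt 0.13 F [-0.8 -2.2  5.1] g 0.468 j [ 1.41  1.15 -1.    1.52 -0.08  1.24  0.4 ]
```

>>> {"api": "move_arm", "payload": {"moves": [[[0.8,0,-0.46],[0,0,0],0.2],[[0.9,0,-0.5],[0,0,0],0.2],[[0.9,0,-0.5],[0,0,0],0.2],[[0.9,0,-0.5],[0,0,0],0.2],[[0.9,0,-0.5],[0,-10,0],0.2]]}}

```text
clock: 31.22
position: [0.5324, -0.195, 0.1407]
ee_rot: [0.719, 0.551, 0.335, -0.258]
ft_force: [0.8, -0.4, 0.9]
grip_width: 0.466
```

>>> {"api": "move_arm", "payload": {"moves": [[[0.8,0,-0.6],[0,-10,0],0.2],[[0.3,0,-0.3],[0,-10,0],0.2],[[0,0,0],[0,-10,0],0.2],[[0,0,0],[0,-10,0],0.2],[[0,0,0],[0,-10,0],0.2]]}}

```text
clock: 31.85
position: [0.5342, -0.1901, 0.1797]
ee_rot: [0.792, 0.61, -0.001, 0.004]
ft_force: [-1.0, -0.2, -2.0]
grip_width: 0.463
```

Run:
```python
from h import *
state();togo(np.array([.488,.1965,.2]),tool(30.5,-30))
```

```text
t 31.85 p [ 0.5342 -0.1901  0.1797] lean -0.36 az 75.23 ytilt 0.26 F [-1.  -0.2 -2. ] g 0.463 j [ 1.05  0.4  -0.98  1.65  0.35  1.27 -0.25]
shift total (units, now-axes) [14.48 -5.72 -0.93] turn [ 12.09 -28.21  43.57]
```

>>> {"api": "move_arm", "payload": {"moves": [[[1,-0.4,-0.2],[0,0,0],0.2],[[1,-0.4,-0.2],[0,0,0],0.2],[[1,-0.4,-0.2],[0,0,0],0.2],[[1,-0.4,-0.2],[0,0,0],0.2],[[1,-0.4,-0.2],[0,0,0],0.2]]}}

```text
clock: 32.48
position: [0.517, -0.0555, 0.2028]
ee_rot: [0.792, 0.61, 0.001, 0.0]
ft_force: [1.2, -0.0, -1.0]
grip_width: 0.469
```

>>> {"api": "move_arm", "payload": {"moves": [[[1,-0.4,0],[0,0,0],0.2],[[1,-0.4,0],[0,0,0],0.2],[[1,-0.4,0],[0,0,0],0.2],[[1,-0.4,0],[0,0,0],0.2],[[1,-0.4,0],[0,0,0],0.2]]}}

```text
clock: 33.1
position: [0.5003, 0.0781, 0.2026]
ee_rot: [0.792, 0.61, 0.001, 0.0]
ft_force: [-0.3, 0.2, -0.8]
grip_width: 0.464
```

>>> {"api": "move_arm", "payload": {"moves": [[[0,0,0],[0,0,9],0.2],[[0,0,0],[0,0,9],0.2],[[0,0,0],[0,0,9],0.2],[[0,0,0],[0,0,9],0.2],[[0,0,0],[0,0,8.7],0.2]]}}

```text
clock: 33.72
position: [0.5004, 0.0773, 0.2025]
ee_rot: [0.965, 0.261, 0.001, -0.0]
ft_force: [-0.1, 0.7, -0.7]
grip_width: 0.465
```

Run:
```python
from h import *
state();togo(np.array([.488,.1965,.2]),tool(30.5,-30))
w=camera_info("wrist");wi=camera("wrist")[:,:,::-1].copy();np.savez("w9.npz",**w);cv2.imwrite("pics/w9.png",wi)
```

```text
t 33.73 p [0.5004 0.0773 0.2025] lean 0.07 az 30.24 ytilt -0.0 F [-0.1  0.7 -0.7] g 0.465 j [ 0.68  0.21 -1.02  1.77  0.19  1.26 -1.43]
shift total (units, now-axes) [ 1.97 -4.37  0.1 ] turn [ -0.07 -30.07  -0.26]
```

View pics/w9.png

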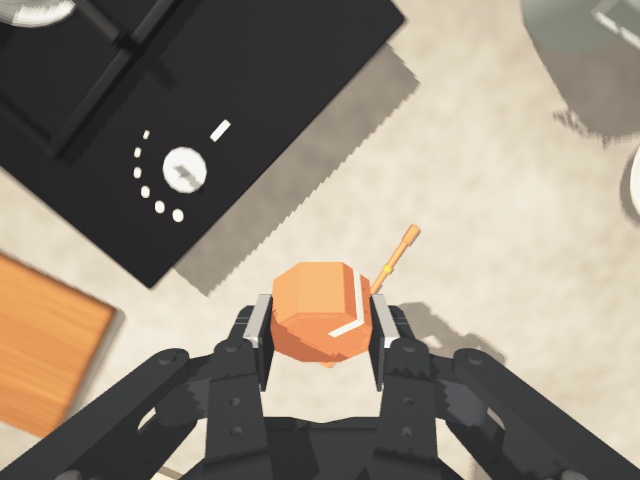

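The wrist view shows the knob face up in the grip at about (322,310), with its pointer on the right. The shaft disc is at (185,170), the off stroke at (220,130), and the dots form an arc. I'll get the shaft axis from the dots' circle and the hob yaw from the stroke and deck edges.

```bash
cat >> h.py <<'E'
from scipy.optimize import least_squares
def dial(im,w,box):
    h=cv2.cvtColor(im,cv2.COLOR_BGR2HSV);m=(h[...,2]>150)&(h[...,1]<70);k=np.zeros_like(m);x0,y0,x1,y1=box;k[y0:y1,x0:x1]=1
    B=blobs(m&k,12);B.sort(key=lambda b:-b[0]);disc=B[0];rest=B[1:]
    g=lambda c,z=.06:onplane(w,*c,z)[:2]*1000
    st=max(rest,key=lambda b:np.linalg.norm(b[1]-disc[1])) if 0 else None
    el=[]
    for b in rest:
        pts=np.argwhere(b[2])[:,::-1].astype(float);G=np.array([g(p) for p in pts]);ev,V=np.linalg.eigh(np.cov(G.T));el.append((ev[1]/ev[0],G.mean(0),V[:,1],np.sqrt(12*ev)))
    el.sort(key=lambda e:-e[0]);stroke=el[0];dots=np.array([e[1] for e in el[1:]])
    f=least_squares(lambda q:np.hypot(*(dots-q[:2]).T)-q[2],[*g(disc[1]),37]);c=f.x
    d=stroke[1]-c[:2];v=stroke[2]*np.sign(stroke[2]@d)
    print("disc",g(disc[1]).round(2),"dots centre",c.round(2),"res",f.fun.round(2),"stroke",stroke[1].round(2),"len",stroke[3].round(1),"dir by centre",np.degrees(np.arctan2(d[1],d[0])).round(2),"dist",np.hypot(*d).round(2),"own dir",np.degrees(np.arctan2(v[1],v[0])).round(2))
    return c
def edge(gray,w,p,q,n=25,half=12,z=.06):
    "subpixel deck edge between pixel points p,q: strongest gradient across"
    p,q=np.array(p,float),np.array(q,float);t=(q-p)/np.linalg.norm(q-p);nn=np.array([-t[1],t[0]]);G=[]
    for s in np.linspace(.08,.92,n):
        c=p+(q-p)*s;o=np.arange(-half,half+.1,.5);xy=(c+o[:,None]*nn).astype(np.float32)
        v=cv2.remap(gray,xy[None,:,0],xy[None,:,1],cv2.INTER_LINEAR)[0].astype(float);k=np.abs(np.gradient(cv2.GaussianBlur(v[None],(5,1),0)[0]));G.append(onplane(w,*(c+o[k.argmax()]*nn),z)[:2]*1000)
    vx,vy,x,y=cv2.fitLine(np.array(G,np.float32),cv2.DIST_HUBER,0,.01,.01).ravel();print("edge az",np.degrees(np.arctan2(vy,vx)).round(2),"pt",x.round(1),y.round(1))
E
python3 - <<'E'
from h import *
im=cv2.imread("pics/w9.png");w=load("w9.npz");dial(im,w,(125,110,240,235))
g=cv2.cvtColor(im,cv2.COLOR_BGR2GRAY);edge(g,w,(175,260),(395,30));edge(g,w,(10,173),(140,279))
t=cv2.imread("pics/top0.png");i=camera_info("top");dial(t,i,(155,245,205,305))
E
```

```text
disc [486.78 196.46] dots centre [494.44 187.05  48.15] res [-2.17  1.41  0.73  1.95  1.66 -3.41 -0.17] stroke [528.19 184.81] len [ 5.7 18.7] dir by centre -3.8 dist 33.82 own dir -15.3
edge az -14.94 pt 540.6 134.8
edge az 73.94 pt 395.0 251.0
disc [487.75 196.53] dots centre [486.94 194.8   37.99] res [-0.  0.] stroke [528.27 185.02] len [ 6.5 16.3] dir by centre -13.32 dist 42.48 own dir -16.62
```

```bash
sed -i 's/    f=least_squares/    dd=np.hypot(*(dots-g(disc[1])).T);dots=dots[(dd>32)\&(dd<45)]\n    f=least_squares/; s/B=blobs(m&k,12)/B=blobs(m\&k,4)/' h.py
python3 - <<'E'
from h import *
im=cv2.imread("pics/w9.png");w=load("w9.npz");dial(im,w,(125,110,240,235))
t=cv2.imread("pics/top0.png");i=camera_info("top");dial(t,i,(155,245,205,305))
E
```

```text
disc [486.78 196.46] dots centre [486.56 196.15  38.16] res [-0.04  0.08 -0.02 -0.03  0.02 -0.  ] stroke [528.19 184.81] len [ 5.7 18.7] dir by centre -15.24 dist 43.15 own dir -15.3
disc [487.75 196.53] dots centre [486.85 195.45  37.97] res [-0.08  0.11 -0.17  0.1   0.01  0.04] stroke [528.27 185.02] len [ 6.5 16.3] dir by centre -14.14 dist 42.72 own dir -16.62
```

The dots-circle fit is clean: the wrist view puts the shaft axis at (486.6, 196.2) mm with hob yaw -15.25°. I lean to -30° and move over the shaft.

>>> {"api": "move_arm", "payload": {"moves": [[[0.36,-0.88,0],[0,0,0],0.2],[[0.36,-0.88,0],[0,0,0],0.2],[[0.36,-0.88,0],[0,0,0],0.2],[[0.36,-0.88,0],[0,0,0],0.2],[[0.36,-0.88,0],[0,0,0],0.2]]}}

```text
clock: 34.4
position: [0.4831, 0.1954, 0.2025]
ee_rot: [0.964, 0.265, 0.001, -0.0]
ft_force: [0.0, 0.3, -0.8]
grip_width: 0.465
```

>>> {"api": "move_arm", "payload": {"moves": [[[0,0,0],[0,-7,0.5],0.2],[[0,0,0],[0,-8,0],0.2],[[0,0,0],[0,-8,0],0.2],[[0,0,0],[0,-7,0],0.2],[[0,0,0],[0,0,0],0.2]]}}

```text
clock: 35.02
position: [0.4835, 0.1953, 0.2004]
ee_rot: [0.932, 0.252, -0.251, 0.067]
ft_force: [0.2, -0.4, -0.1]
grip_width: 0.461
```

Run:
```python
from h import *
state();togo(np.array([.4828,.1940,.11]),tool(29.75,-30))
```

```text
t 35.02 p [0.4835 0.1953 0.2004] lean -30.09 az 30.18 ytilt -0.13 F [ 0.2 -0.4 -0.1] g 0.461 j [ 0.09  0.69 -0.9   1.32  0.39  1.88 -1.85]
shift total (units, now-axes) [1.77 0.04 3.15] turn [0.1  0.09 0.43]
```

>>> {"api": "move_arm", "payload": {"moves": [[[0.35,0,0.6],[0.1,0.1,0.4],0.2],[[0.35,0,0.6],[0,0,0],0.2],[[0.35,0.04,0.6],[0,0,0],0.2],[[0.35,0,0.6],[0,0,0],0.2],[[0,0,0],[0,0,0],0.2]]}}

```text
clock: 35.65
position: [0.4841, 0.1929, 0.1315]
ee_rot: [0.934, 0.247, -0.249, 0.068]
ft_force: [-0.3, -0.1, -0.9]
grip_width: 0.466
```

Run:
```python
from h import *
state();togo(np.array([.4828,.1940,.095]),tool(29.75,-30))
w=camera_info("wrist");a=camera("wrist")[:,:,::-1].copy();np.savez("w10.npz",**w);cv2.imwrite("pics/w10.png",a)
s=camera("scene")[:,:,::-1].copy();cv2.imwrite("pics/s10.png",s)
o=np.zeros((480,800,3),np.uint8);o[:400,:400]=a[150:410,190:450][...,:].repeat(1,0)[:260] if 0 else cv2.resize(a[190:390,220:420],(400,400));o[:400,400:]=cv2.resize(s[150:230,385:465],(400,400),interpolation=cv2.INTER_CUBIC);cv2.imwrite("pics/c10.png",o)
```

```text
t 35.65 p [0.4841 0.1929 0.1315] lean -29.95 az 29.67 ytilt 0.19 F [-0.3 -0.1 -0.9] g 0.466 j [ 0.09  0.75 -0.88  1.39  0.43  1.77 -1.87]
shift total (units, now-axes) [ 0.71 -0.07  1.28] turn [ 0.13 -0.05 -0.16]
```

View pics/c10.png

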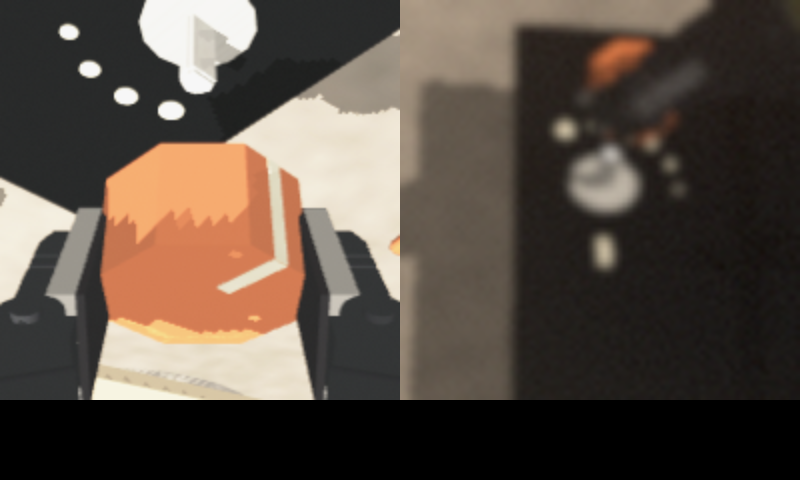

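The wrist crop shows the knob face up with its far lower-rim edge at (300..344, 261.5) px, and the shaft tip at about (318.5, 230.5). I'll cast both to compare.

Run:
```python
from h import *
w=load("w10.npz");im=cv2.imread("pics/w10.png")
a=np.radians(29.7);u=np.array([np.cos(a),np.sin(a),0]);v=np.array([-np.sin(a),np.cos(a),0])
A,B=onplane(w,300,261.5,.125),onplane(w,344,261.5,.125);print("rim width",np.linalg.norm(A-B))
K=(A+B)/2-.021*u
p=np.array([.4841,.1929,.1315]);print("knob",K,"pred",p+.0044*u)
for y in (229,231):
    S=onplane(w,318.5,y,.084);print("tip",S)
    d=S-K;print("move u,v mm",d@u*1e3,d@v*1e3)
dial(im,w,(230,150,380,252))
```

```text
rim width 0.01812822201020939
knob [0.48744419 0.19494479 0.125     ] pred [0.48792198 0.19508002 0.1315    ]
tip [0.48573859 0.19581368 0.084     ]
move u,v mm -1.0510411682589589 1.5997967978737184
tip [0.48440991 0.19506456 0.084     ]
move u,v mm -2.576329871961968 1.607395847821357
disc [483.33 194.46] dots centre [484.38 194.94  38.39] res [ 0.   -0.03  0.04  0.01 -0.   -0.01] stroke [523.55 185.16] len [ 5.6 10.8] dir by centre -14.01 dist 40.38 own dir -7.32
```

Run:
```python
from h import *
a=np.radians(29.7);u=np.array([np.cos(a),np.sin(a),0]);v=np.array([-np.sin(a),np.cos(a),0])
T=np.array([.4841,.1929,.098])-.0015*u+.00155*v;print(T)
state();togo(T,tool(29.75,-30))
```

```text
[0.48202909 0.19350319 0.098     ]
t 35.75 p [0.4846 0.1936 0.1331] lean -29.82 az 29.68 ytilt 0.19 F [-0.   1.1 -0.8] g 0.467 j [ 0.09  0.75 -0.88  1.39  0.43  1.77 -1.87]
shift total (units, now-axes) [ 0.62 -0.05  1.27] turn [ 0.13 -0.18 -0.15]
```

>>> {"api": "move_arm", "payload": {"moves": [[[0.2,-0.05,0.4],[0.1,-0.1,-0.1],0.2],[[0.2,0,0.4],[0,0,0],0.2],[[0.15,0,0.3],[0,0,0],0.2],[[0.05,0,0.1],[0,0,0],0.2],[[0,0,0],[0,0,0],0.2]]}}

```text
clock: 36.38
position: [0.4823, 0.1935, 0.0994]
ee_rot: [0.934, 0.248, -0.249, 0.067]
ft_force: [0.2, -0.4, -1.6]
grip_width: 0.468
```

Run:
```python
from h import *
state();togo(np.array([.48203,.1935,.088]),tool(29.75,-30))
w=camera_info("wrist");im=camera("wrist")[:,:,::-1].copy();np.savez("w11.npz",**w);cv2.imwrite("pics/w11.png",im)
state()
try: dial(im,w,(230,150,400,262))
except Exception as e: print(e)
```

```text
t 36.38 p [0.4823 0.1935 0.0994] lean -29.93 az 29.71 ytilt 0.06 F [ 0.2 -0.4 -1.6] g 0.468 j [ 0.09  0.78 -0.87  1.42  0.45  1.72 -1.88]
shift total (units, now-axes) [ 0.22 -0.01  0.4 ] turn [ 0.03 -0.07 -0.06]
t 36.42 p [0.4824 0.1936 0.0996] lean -29.91 az 29.71 ytilt 0.06 F [ 0.5 -0.2 -1.9] g 0.463 j [ 0.09  0.78 -0.87  1.42  0.45  1.72 -1.88]
disc [485.34 195.56] dots centre [483.98 198.07  35.38] res [-0.08 -0.17  0.19  0.06] stroke [525.72 184.39] len [ 5.6 15.2] dir by centre -18.14 dist 43.93 own dir -11.13
```

>>> {"api": "move_arm", "payload": {"moves": [[[0.06,0,0.104],[0,0,0],0.2],[[0.06,0,0.104],[0,0,0],0.2],[[0.04,0,0.07],[0,0,0],0.2],[[0,0,0],[0,0,0],0.2]]}}

```text
clock: 36.92
position: [0.4823, 0.1935, 0.0913]
ee_rot: [0.934, 0.248, -0.25, 0.067]
ft_force: [0.4, 0.2, -1.6]
grip_width: 0.464
```

>>> {"api": "move_arm", "payload": {"moves": [[[0.02,0,0.035],[0,0,0],0.2],[[0.02,0,0.035],[0,0,0],0.2],[[0,0,0],[0,0,0],0.2]]}}

```text
clock: 37.3
position: [0.4824, 0.1935, 0.0894]
ee_rot: [0.934, 0.248, -0.249, 0.067]
ft_force: [0.8, 0.7, -1.7]
grip_width: 0.467
```

>>> {"api": "move_arm", "payload": {"moves": [[[0.02,0,0.035],[0,0,0],0.2],[[0,0,0],[0,0,0],0.2]]}}

```text
clock: 37.55
position: [0.4823, 0.1935, 0.0884]
ee_rot: [0.934, 0.248, -0.249, 0.067]
ft_force: [-0.2, 0.1, -0.7]
grip_width: 0.464
```

>>> {"api": "move_arm", "payload": {"moves": [[[0.01,0,0.017],[0,0,0],0.2],[[0,0,0],[0,0,0],0.2]]}}

```text
clock: 37.8
position: [0.4824, 0.1935, 0.0879]
ee_rot: [0.934, 0.248, -0.249, 0.067]
ft_force: [-0.1, 0.4, 0.3]
grip_width: 0.46
```

>>> {"api": "move_arm", "payload": {"moves": [[[0.01,0,0.017],[0,0,0],0.2],[[0,0,0],[0,0,0],0.2]]}}

```text
clock: 38.05
position: [0.4823, 0.1935, 0.0874]
ee_rot: [0.934, 0.248, -0.249, 0.067]
ft_force: [-0.3, -0.7, -1.0]
grip_width: 0.46
```

>>> {"api": "move_arm", "payload": {"moves": [[[0.02,0,0.035],[0,0,0],0.2],[[0,0,0],[0,0,0],0.2]]}}

```text
clock: 38.3
position: [0.4823, 0.1935, 0.0863]
ee_rot: [0.934, 0.248, -0.249, 0.067]
ft_force: [-0.3, 0.1, -1.0]
grip_width: 0.462
```

>>> {"api": "move_arm", "payload": {"moves": [[[0.01,0,0.017],[0,0,0],0.2],[[0,0,0],[0,0,0],0.2]]}}

```text
clock: 38.55
position: [0.4824, 0.1935, 0.0859]
ee_rot: [0.934, 0.248, -0.249, 0.067]
ft_force: [0.1, 0.6, -1.0]
grip_width: 0.466
```

>>> {"api": "move_arm", "payload": {"moves": [[[0.01,0,0.017],[0,0,0],0.2],[[0,0,0],[0,0,0],0.2]]}}

```text
clock: 38.8
position: [0.4824, 0.1935, 0.0854]
ee_rot: [0.934, 0.248, -0.249, 0.067]
ft_force: [-0.1, -0.0, -1.8]
grip_width: 0.468
```

>>> {"api": "move_arm", "payload": {"moves": [[[0.02,0,0.035],[0,0,0],0.2],[[0.02,0,0.035],[0,0,0],0.2],[[0,0,0],[0,0,0],0.2]]}}

```text
clock: 39.17
position: [0.4823, 0.1935, 0.0833]
ee_rot: [0.934, 0.248, -0.249, 0.067]
ft_force: [0.8, 0.1, -0.8]
grip_width: 0.465
```

>>> {"api": "move_arm", "payload": {"moves": [[[0.02,0,0.035],[0,0,0],0.2],[[0.02,0,0.035],[0,0,0],0.2],[[0,0,0],[0,0,0],0.2]]}}

```text
clock: 39.55
position: [0.4824, 0.1935, 0.0813]
ee_rot: [0.934, 0.248, -0.249, 0.067]
ft_force: [0.4, 0.2, -1.5]
grip_width: 0.466
```

Run:
```python
from h import *
state();print(get_obs()["torque"])
```

```text
t 39.55 p [0.4824 0.1935 0.0813] lean -29.93 az 29.71 ytilt 0.07 F [ 0.4  0.2 -1.5] g 0.466 j [ 0.08  0.8  -0.86  1.43  0.46  1.69 -1.88]
[ 0.33687344 -0.50520457  0.01522883]
```

>>> {"api": "move_arm", "payload": {"moves": [[[0.02,0,0.035],[0,0,0],0.2],[[0.02,0,0.035],[0,0,0],0.2],[[0,0,0],[0,0,0],0.2]]}}

```text
clock: 39.92
position: [0.4823, 0.1935, 0.0793]
ee_rot: [0.934, 0.248, -0.249, 0.067]
ft_force: [0.7, -1.0, -0.8]
grip_width: 0.467
```

>>> {"api": "move_arm", "payload": {"moves": [[[0.02,0,0.035],[0,0,0],0.2],[[0.02,0,0.035],[0,0,0],0.2],[[0,0,0],[0,0,0],0.2]]}}

```text
clock: 40.3
position: [0.4823, 0.1935, 0.0773]
ee_rot: [0.934, 0.248, -0.249, 0.067]
ft_force: [0.1, 0.2, -1.6]
grip_width: 0.466
```

>>> {"api": "move_arm", "payload": {"moves": [[[0.02,0,0.035],[0,0,0],0.2],[[0.02,0,0.035],[0,0,0],0.2],[[0,0,0],[0,0,0],0.2]]}}

```text
clock: 40.67
position: [0.4823, 0.1934, 0.0753]
ee_rot: [0.934, 0.248, -0.249, 0.067]
ft_force: [1.0, 0.7, -2.2]
grip_width: 0.468
```

>>> {"api": "move_arm", "payload": {"moves": [[[0.02,0,0.035],[0,0,0],0.2],[[0,0,0],[0,0,0],0.2]]}}

```text
clock: 40.92
position: [0.4824, 0.1935, 0.0746]
ee_rot: [0.934, 0.248, -0.249, 0.067]
ft_force: [0.5, 0.2, 1.7]
grip_width: 0.463
```

>>> {"api": "move_arm", "payload": {"moves": [[[0.02,0,0.035],[0,0,0],0.2],[[0,0,0],[0,0,0],0.2]]}}

```text
clock: 41.18
position: [0.4824, 0.1936, 0.0738]
ee_rot: [0.934, 0.248, -0.249, 0.067]
ft_force: [0.0, -0.3, 6.0]
grip_width: 0.46
```

>>> {"api": "move_arm", "payload": {"moves": [[[0.02,0,0.035],[0,0,0],0.2],[[0,0,0],[0,0,0],0.2]]}}

```text
clock: 41.42
position: [0.4824, 0.1936, 0.0729]
ee_rot: [0.934, 0.248, -0.249, 0.067]
ft_force: [0.0, -1.0, 7.0]
grip_width: 0.461
```

The spring contact begins at about 0.0745, right where home was predicted. I push on to the stop.

>>> {"api": "move_arm", "payload": {"moves": [[[0.02,0,0.035],[0,0,0],0.2],[[0.02,0,0.035],[0,0,0],0.2],[[0,0,0],[0,0,0],0.2]]}}

```text
clock: 41.8
position: [0.4824, 0.1936, 0.0711]
ee_rot: [0.934, 0.248, -0.249, 0.067]
ft_force: [-0.1, -0.9, 8.1]
grip_width: 0.462
```

>>> {"api": "move_arm", "payload": {"moves": [[[0.02,0,0.035],[0,0,0],0.2],[[0,0,0],[0,0,0],0.2]]}}

```text
clock: 42.05
position: [0.4824, 0.1936, 0.0703]
ee_rot: [0.934, 0.248, -0.249, 0.067]
ft_force: [-0.3, -0.9, 10.8]
grip_width: 0.466
```

>>> {"api": "move_arm", "payload": {"moves": [[[0.02,0,0.035],[0,0,0],0.2],[[0,0,0],[0,0,0],0.2]]}}

```text
clock: 42.3
position: [0.4824, 0.1936, 0.0694]
ee_rot: [0.934, 0.248, -0.249, 0.067]
ft_force: [-2.0, -1.2, 11.9]
grip_width: 0.466
```

>>> {"api": "move_arm", "payload": {"moves": [[[0.02,0,0.035],[0,0,0],0.2],[[0,0,0],[0,0,0],0.2]]}}

```text
clock: 42.55
position: [0.4824, 0.1936, 0.0692]
ee_rot: [0.934, 0.248, -0.249, 0.067]
ft_force: [-1.2, -2.2, 16.7]
grip_width: 0.463
```

>>> {"api": "move_arm", "payload": {"moves": [[[0.01,0,0.017],[0,0,0],0.2],[[0,0,0],[0,0,0],0.2],[[0,0,0],[0,0,0],0.2]]}}

```text
clock: 42.92
position: [0.4825, 0.1936, 0.0692]
ee_rot: [0.934, 0.248, -0.249, 0.067]
ft_force: [-1.1, -2.4, 19.0]
grip_width: 0.461
```

Run:
```python
from h import *
w=camera_info("wrist");im=camera("wrist")[:,:,::-1].copy();state();cv2.imwrite("pics/w12.png",im)
w10=cv2.imread("pics/w10.png")
# white blobs around the knob in hand: before (w10) and now
for n,a in(("before",w10),("now",im)):
    h=cv2.cvtColor(a,cv2.COLOR_BGR2HSV)
    m,_=copper(a,(262,225,382,375));b=max(blobs(m,50),key=lambda b:b[0]);ys,xs=np.where(b[2]);print(n,"copper",b[0],b[1],xs.min(),xs.max(),ys.min(),ys.max())
    k=(h[...,1]<75)&(h[...,2]>110);k[:225]=0;k[345:]=0;k[:,:310]=0;k[:,372:]=0
    print([(q[0],q[1]) for q in blobs(k,25)])
# expected pixel of the off stroke ends and pointer end
def px(w,P):
    q=R.from_quat(w["rotation"]).inv().apply(np.array(P)-w["origin"]);return (w["fx"]*q[0]/q[2]+w["cx"],w["fy"]*q[1]/q[2]+w["cy"])
e=np.array([np.cos(np.radians(-15.25)),np.sin(np.radians(-15.25))]);s=np.array([.4866,.19615])
print("pointer",px(w,[*(s+.021*e),.086]),"rim",px(w,[*(s+.021*e),.062]),"stroke",px(w,[*(s+.035*e),.06]),px(w,[*(s+.051*e),.06]))
h=cv2.cvtColor(im,cv2.COLOR_BGR2HSV);k=(h[...,1]<75)&(h[...,2]>150);k[:180]=0;k[330:]=0;k[:,:330]=0;k[:,430:]=0
print([(q[0],q[1]) for q in blobs(k,15)])
```

```text
t 42.98 p [0.4825 0.1936 0.0692] lean -29.93 az 29.72 ytilt 0.1 F [-1.3 -1.7 20.9] g 0.463 j [ 0.08  0.81 -0.85  1.43  0.47  1.68 -1.89]
before copper 7992 [318.75 309.62] 270 372 261 356
[(193, array([318.56, 229.95])), (1333, array([357.23, 276.82]))]
now copper 8067 [318.81 309.64] 270 372 261 359
[(495, array([353.38, 308.23]))]
pointer (np.float64(361.49403158232843), np.float64(317.89240462787603)) rim (np.float64(356.9698972247298), np.float64(268.2010780858288)) stroke (np.float64(382.7444345512455), np.float64(249.09815422287267)) (np.float64(416.0123674474473), np.float64(229.4162143421768))
[(419, array([398.21, 243.05])), (418, array([356.2 , 304.09])), (399, array([383.78, 312.68])), (548, array([418.94, 316.78]))]
```

```bash
python3 -c "
from workcell import *
print(hand_in())"
```

```text
the job is handed in; nothing more can be done
None
```

The knob is face up on the valve shaft, pointer at the off stroke. The arm is holding it pressed to the valve's stop with about 20 N and a 100 N grip. I handed in at about 43 s of the 72 s.

**How it went:** I picked the knob up with the gripper tilted and turned it 90° onto its side. I then regrasped it from the face side and turned it another 90°. Before that regrasp I had to move and turn the knob twice, because the first attempts to lean the gripper over it reached joint limits.

**Last checks that agreed:**
- **Sliding home:** it went down the shaft with no contact force until the spring. Contact came within about 1 mm of the height I had worked out for fully home.
- **Pressing down:** the tool's force reading rose from about 6 N to 12 N over 5 mm of travel, then climbed sharply at the stop.
- **Grip and pointer:** the knob outline in the wrist picture did not shift in the grip. The off stroke and pointer are within a few pixels of where they should be.

**Checks that disagreed or that I could not make:**
- **Shaft position:** my camera estimates differed by about 2 mm along one direction, so I aimed midway between them.
- **Joint limits:** during one failed lean, some joints reached their range limits. The wrist force briefly read about 83 N, most likely from hitting a joint stop; it had fallen to about 18 N at the next reading. As far as I could read, no joint went past its range.
- **Other objects:** I did not look again at the mate, bombilla, jar, dish and spoon at the end. The arm was never brought against them.

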